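# Make up a bus-strap kit in its tray, leaving the raw casting and flanged bush

## Task

Make up the connection kit: put the two long bus straps, the short bus strap and the plain bush into the kit tray, each lying right down in the pocket cut for it, straps boss upward and bush upright (the order of the blocks in the tray changes). Leave the untrimmed strap casting that still has its pouring stub, and the flanged bush, lying where they are: they do not belong to the kit.

Things in the scene. Friction and masses are not known exactly. Their poses are not given: they have to be found in the camera images.
- strap_long_a_c (a point): Long bus strap, one of two alike: flat cast bar 120 x 14 x 3 mm lying on the worktop, one boss in the middle of its upper face (14 mm across, 16 mm along the bar, top 11 mm above the underside): hold it by the boss from above. Point: centre, 5.5 mm above the underside; y along the bar, z up. 50 g. The straps lie in any order, some only 55 mm apart centre to centre: open the fingers no wider than needed.
- strap_long_b_c (a point): The second long bus strap: flat cast bar 120 x 14 x 3 mm lying on the worktop, one boss in the middle of its upper face (14 mm across, 16 mm along the bar, top 11 mm above the underside): hold it by the boss from above. Point: centre, 5.5 mm above the underside; y along the bar, z up. 50 g.
- strap_short_c (a point): Short bus strap: flat cast bar 90 x 14 x 3 mm lying on the worktop, one boss in the middle of its upper face (14 mm across, 16 mm along the bar, top 11 mm above the underside): hold it by the boss from above. Point: centre, 5.5 mm above the underside; y along the bar, z up. 50 g.
- bush_c (a point): Plain bush: straight bronze tube 22 mm in diameter, 22 mm high, small bore, standing upright, 35 g. Point: its centre, 11 mm above the underside; z up. Hold it by its upper 14 mm, as its nest has a solid rim 6 mm high. The flanged bush stands beside it, 45 mm or more away, centre to centre.
- strap_raw_c (a point): Not wanted, leave it: raw casting like a long strap (120 x 14 mm, same boss), but with its gate and a round pouring stub (15 mm in diameter, 14 mm high) still on it, beside the bar, 24 mm from its axis towards +x and 40 mm from its middle towards +y. Point: centre of the bar, y along it.
- bush_flanged_c (a point): Not wanted, leave it: bush like the plain one (22 mm in diameter, 22 mm high) but with a flange 38 mm in diameter and 4 mm thick at its foot. Point: its centre, 11 mm up.
- pocket_long_a (a point): Pocket for either long strap: straight pocket 132 x 24 mm, 6 mm deep, in a black insert block of the kit tray. Point: centre of its floor, 6 mm above the worktop; y along the pocket, z up. Tray: aluminium, 170 x 154 mm, rim 16 mm above the worktop; its four blocks (39.5 x 144 mm, tops 12 mm above the worktop) lie side by side, 40 mm apart, in any order.
- pocket_long_b (a point): Second pocket for either long strap: straight pocket 132 x 24 mm, 6 mm deep, in a black insert block of the kit tray. Point: centre of its floor, 6 mm above the worktop; y along the pocket, z up. A finger channel 48 mm wide, level with the pocket floors, crosses all blocks and the tray's ends in the middle, beside the straps' bosses. Open the fingers only a little there: bosses are 40 mm apart.
- pocket_short (a point): Pocket for the short strap: straight pocket 102 x 24 mm, 6 mm deep, in a black insert block of the kit tray. Point: centre of its floor, 6 mm above the worktop; y along the pocket, z up. A long strap does not fit in it. Finger channel as at the long pockets.
- pocket_bush (a point): Nest for the plain bush: round, 32 mm across, 6 mm deep, in a black insert block of the kit tray, 47 mm from the block's middle towards +y. Point: centre of its floor, 6 mm above the worktop; y along the block, z up. A machine 150 mm high stands beyond the tray on that side: close the fingers across the block.
Mind the look-alikes: they are no part of the job. What is shaped like the part that bears pocket_bush but green is not meant.

How it is judged:
At the end, for the whole second after the job is handed in: Long straps in the two long pockets, short strap in the short one, plain bush in the nest: centres within 10 mm, on the floor within 3 mm, tilt under 0.15 rad, straps along pockets within 0.2 rad; raw casting and flanged bush within 30 mm of where they lay; all released and at rest ((((horizontal distance between strap_long_a_c and pocket_long_a below 0.01 m and z of strap_long_a_c in the frame of pocket_long_a between 0.0025 and 0.0085 m and angle between strap_long_a_c's own z axis and vertical below 0.15 rad and angle between the y axis of strap_long_a_c and the y axis of pocket_long_a, either way round below 0.2 rad) and (horizontal distance between strap_long_b_c and pocket_long_b below 0.01 m and z of strap_long_b_c in the frame of pocket_long_b between 0.0025 and 0.0085 m and angle between strap_long_b_c's own z axis and vertical below 0.15 rad and angle between the y axis of strap_long_b_c and the y axis of pocket_long_b, either way round below 0.2 rad)) or ((horizontal distance between strap_long_a_c and pocket_long_b below 0.01 m and z of strap_long_a_c in the frame of pocket_long_b between 0.0025 and 0.0085 m and angle between strap_long_a_c's own z axis and vertical below 0.15 rad and angle between the y axis of strap_long_a_c and the y axis of pocket_long_b, either way round below 0.2 rad) and (horizontal distance between strap_long_b_c and pocket_long_a below 0.01 m and z of strap_long_b_c in the frame of pocket_long_a between 0.0025 and 0.0085 m and angle between strap_long_b_c's own z axis and vertical below 0.15 rad and angle between the y axis of strap_long_b_c and the y axis of pocket_long_a, either way round below 0.2 rad))) and horizontal distance between strap_short_c and pocket_short below 0.01 m and z of strap_short_c in the frame of pocket_short between 0.0025 and 0.0085 m and angle between each of strap_short_c, bush_c's own z axis and vertical below 0.15 rad and angle between the y axis of strap_short_c and the y axis of pocket_short, either way round below 0.2 rad and horizontal distance between bush_c and pocket_bush below 0.01 m and z of bush_c in the frame of pocket_bush between 0.008 and 0.014 m and distance of each of strap_raw_c, bush_flanged_c from where it was at the start of the episode below 0.03 m and linear speed of each of strap_long_a, strap_long_b, strap_short, bush below 0.02 m/s); the robot touches nothing.
It also fails if it takes over 109 s, if anything falls off the work surface, if the arm or the gripper's body presses on something with over 40 N, if the wrist force passes 120 N, or if a joint passes its speed limit or range.

## Robot

A 7-joint arm with a two-finger parallel gripper is mounted at the origin on a cart in front of the work surface, level with it; the furniture and walls round the work are solid. World frame = base frame: x ahead of the robot, y to its left, z up, the work surface at z = 0. Lengths are in m, angles in rad, forces in N, time in s.
With the tool pointing down it reaches from about 0.4 to 0.9 m from the base axis. Payload 5.5 kg.
Tool frame: the origin (TCP) lies at the very end of the fingers, on their centre line; the grasp point (between the pads) lies 19 mm behind it; y points along the fingers, x is the direction in which the jaws open and shut, and the axes are right-handed (so a half turn about y gives the same grasp; the last joint's range is limited). The gripper opens to 92 mm and grips with 3 to 60 N. Pads are 19 mm wide; open, the fingers measure 130 mm over their backs; the gripper's body (75 mm by 190 mm) begins 47 mm behind the grasp point.
Start: joints at [1.377, 0.501, -0.427, 1.55, 0.221, 1.138, -0.21], TCP at [0.287, -0.583, 0.227] pointing down, gripper open.
Joint ranges: [-2.88, 2.88], [-0.31, 2.03], [-1.54, 1.56], [0.2, 2.42], [-1.41, 4.55], [0.19, 2.02], [-2.57, 2.57]. Speed limits (rad/s): [2.57, 2.57, 3.14, 3.14, 3.14, 3.14, 3.14].

## Interface

Orientations are given as a unit quaternion [w, x, y, z].
In Python, from cell import robot, imaging gives the robot as it stands.
- The arm moves only by the shell command python3 -m pendant 'ROWS' [FORCE]. ROWS is a JSON object of lists of equal length, an entry for each row: "delta_pos": the shift along the tool's x, y, z in units of 30 mm (1.0 is 30 mm), a list of three; "rot": the turn, a rotation vector about the tool's x, y, z in degrees, a list of three; "jaw": the opening, from 0 (shut) to 1 (fully open). In form: {"delta_pos": [[tx, ty, tz], ...], "rot": [[wx, wy, wz], ...], "jaw": [jaw, ...]}. A call has 1 to 12 rows; each row shifts and turns the commanded pose from where the row before left it, along the tool's axes as they then stand; what a row does not reach is not made up. A row lasts 1/12 s, in which the tool goes at most 41.7 mm and 7.16 degrees, less where a joint would pass 70% of its speed; a pose out of reach is approached as far as the arm can. A call is refused whole if a number of a shift passes 1 or a number of a turn 7.16, either way. A call with a gripper value outside its range is refused whole. The fingers move at their own pace and stop on an object; FORCE is the grip in N (left out, the last holds). Time passes only in rows, so rows that do not move let the fingers close. It gives the time, the measured TCP pose, the force and the opening at its end, in the units of the state.
- robot.read_state(): the state, without advancing time (a new reading comes with each control period).
- imaging.capture(name): name is "scene" or "top" or "wrist"; returns a dict with "pixels" (480x640x3 uint8, red, green, blue), "intrinsics" (3x3 intrinsics, pixels), "rvec" (rotation vector, rad) and "tvec" (3), from world to camera coordinates, as OpenCV has them; the wrist camera has in their place "tool_from_camera" (4x4, takes a point from camera to tool coordinates, whose origin is the TCP and whose axes are the tool frame's). Camera axes: x right, y down, z forward; pixel columns grow to the right and rows downward; lengths in m; the calibration is good to about 2 mm. A picture is of the moment at which its call begins: read the wrist's pose just before it. There is no depth.
- robot.finish_job(): hands the job in, once; it reports no verdict.
The state is a dict: "t": time; "qpos": joint angles; "qd": joint speeds; "effort": joint torques, N m; "eef_pos": TCP position; "ee_rot": TCP orientation; "contact_force": force on the tool from outside, world axes, zero at the start; "torque": the same for the moment, N m; "gripper_width": opening from 0.0 (shut) to 1.0 (fully open).
Only numpy, scipy, OpenCV 4.12 (cv2) and the standard library are available. Lean on these libraries where they do the work, as an engineer would, in place of code of your own. Each camera call takes 0.05 s, during which the arm holds its last target.

## Working session

There is one attempt and no reset: what is moved stays moved. The work goes in short steps, Python scripts to look and compute and a shell command to move; the robot and the scene stay as the last step left them, time stands still between calls to the robot, and variables do not carry over. Pictures are saved under pics/ and viewed, and the job is handed in when it is done.

```bash
ls; mkdir -p pics; cat > h.py <<'E'
import numpy as np, cv2
from cell import robot, imaging
def snap(n,f):
    c=imaging.capture(n); np.savez(''+f+'.npz',**c); cv2.imwrite('pics/'+f+'.png',c['pixels'][:,:,::-1]); return c
def load(f): return dict(np.load(''+f+'.npz'))
def w(c,u,v,z):
    R=cv2.Rodrigues(c['rvec'])[0];C=-R.T@c['tvec'].reshape(3);d=R.T@np.linalg.inv(c['intrinsics'])@np.array([u,v,1.]);return C+d*(z-C[2])/d[2]
def px(c,p): return cv2.projectPoints(np.array([p],float),c['rvec'],c['tvec'],c['intrinsics'],None)[0].ravel()
def crop(f,x0,y0,x1,y1,s,o):
    im=cv2.imread('pics/'+f+'.png')[y0:y1,x0:x1]; cv2.imwrite('pics/'+o+'.png',cv2.resize(im,None,fx=s,fy=s,interpolation=cv2.INTER_CUBIC))
E
python3 - <<'E'
from h import *
print(robot.read_state())
for n in('scene','top','wrist'):
    c=snap(n,n+'0'); print(n,[ (k,c[k]) for k in c if k!='pixels'])
E
```

```text
pics
{'t': 0.0, 'qpos': array([ 1.3771906 ,  0.50187229, -0.42673801,  1.55141931,  0.2208425 ,
        1.13826773, -0.21026025]), 'qd': array([-0.00011126,  0.00093125,  0.00010925,  0.00196961,  0.00060934,
        0.00050843,  0.00044528]), 'effort': array([ 8.33551676e-04, -5.66581964e+01, -5.81603810e+00, -2.79114801e+01,
       -6.86882297e-02,  3.05730093e-02,  2.03971035e-04]), 'eef_pos': array([ 0.28632748, -0.58278687,  0.22567108]), 'ee_rot': array([ 0.60059928, -0.5998739 ,  0.37435427, -0.37321667]), 'contact_force': array([ 0.42301255, -0.42617064, -0.40729903]), 'torque': array([ 0.06979764, -0.00097574,  0.02300209]), 'gripper_width': 1.0001063626259181}
scene [('intrinsics', array([[504.14052469,   0.        , 315.11659861],
       [  0.        , 504.14052469, 234.87507554],
       [  0.        ,   0.        ,   1.        ]])), ('rvec', array([ 1.10102796, -2.2070157 ,  1.13170329])), ('tvec', array([0.30208443, 0.35755134, 0.61098006]))]
top [('intrinsics', array([[614.33840247,   0.        , 316.92570102],
       [  0.        , 614.33840247, 228.77776328],
       [  0.        ,   0.        ,   1.        ]])), ('rvec', array([ 2.20658567, -2.17011272,  0.04645262])), ('tvec', array([-0.08986962,  0.58836157,  1.51640206]))]
wrist [('intrinsics', array([[345.94084396,   0.        , 320.60782411],
       [  0.        , 345.94084396, 241.95247141],
       [  0.        ,   0.        ,   1.        ]])), ('tool_from_camera', array([[ 9.99999324e-01, -8.40368738e-05, -1.15950889e-03,
         9.91855156e-04],
       [ 1.09112891e-03, -2.76354121e-01,  9.61055258e-01,
        -1.57347566e-01],
       [-4.01199139e-04, -9.61055874e-01, -2.76353843e-01,
         7.32096367e-02],
       [ 0.00000000e+00,  0.00000000e+00,  0.00000000e+00,
         1.00000000e+00]]))]
```

View pics/top0.png

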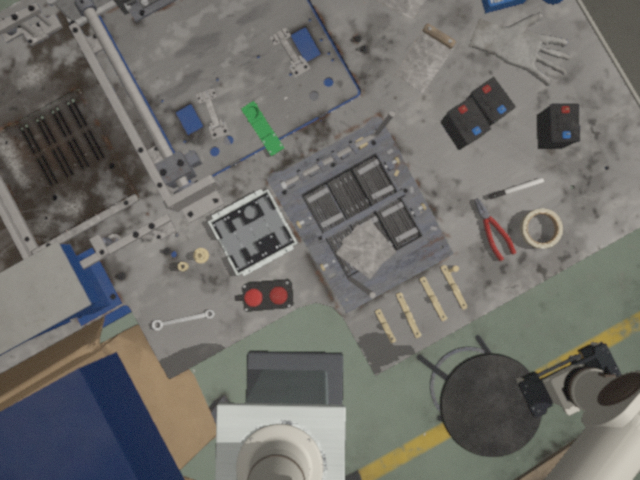

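View pics/scene0.png

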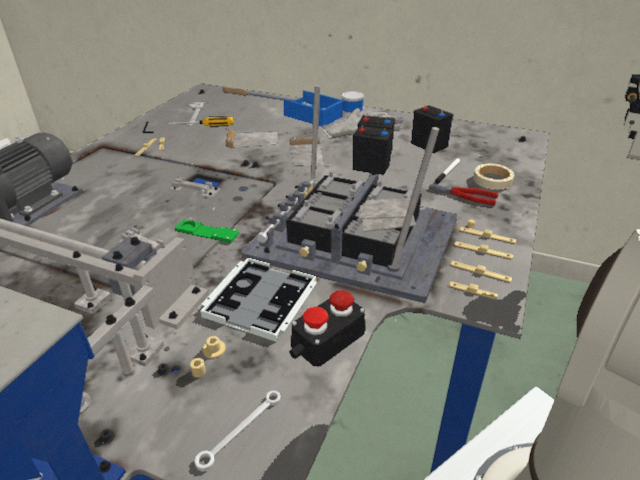

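View pics/wrist0.png

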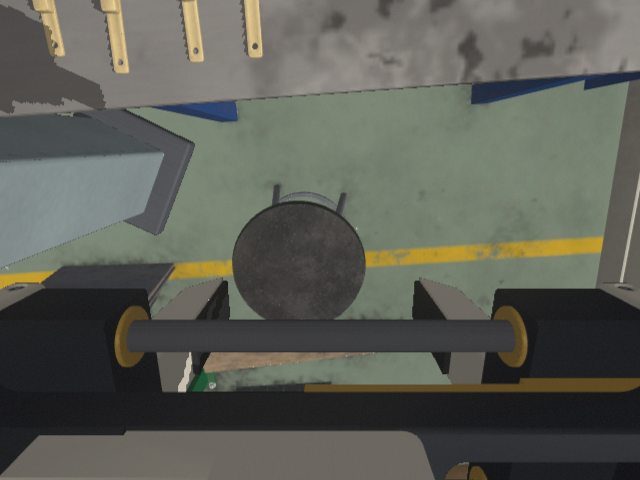

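```bash
python3 - <<'E'
from h import *
crop('top0',160,170,310,280,5,'ct1'); crop('top0',360,250,480,360,5,'ct2')
crop('scene0',180,240,320,390,4,'cs1'); crop('scene0',430,210,530,310,6,'cs2')
E
```

```text
(no output)
```

View pics/ct1.png

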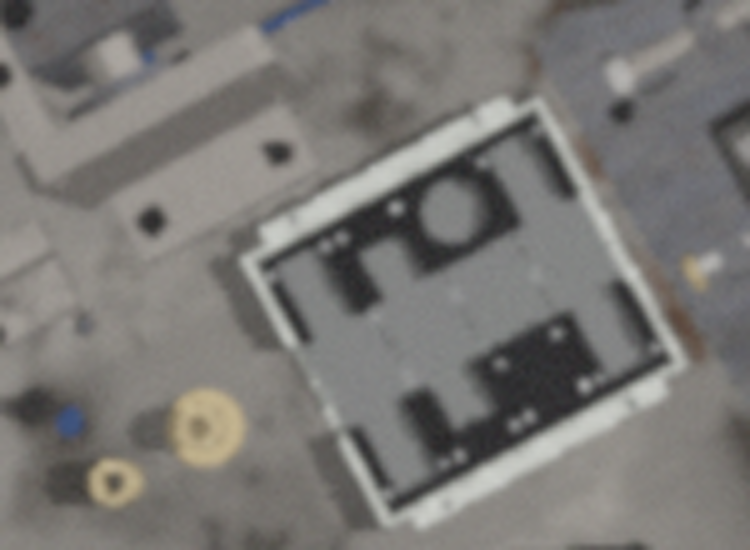

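View pics/ct2.png

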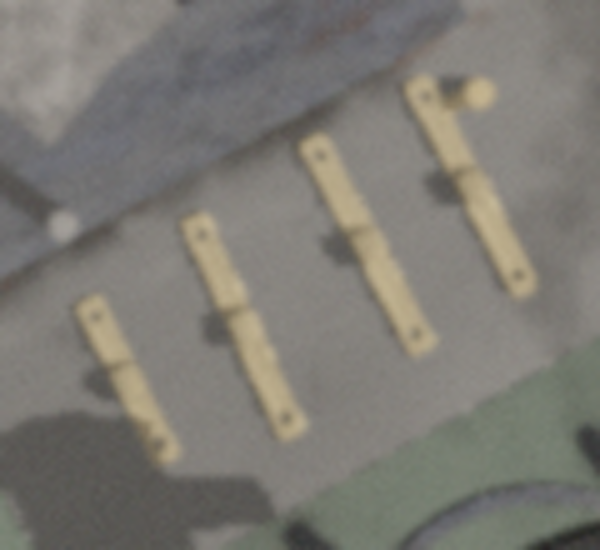

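View pics/cs1.png

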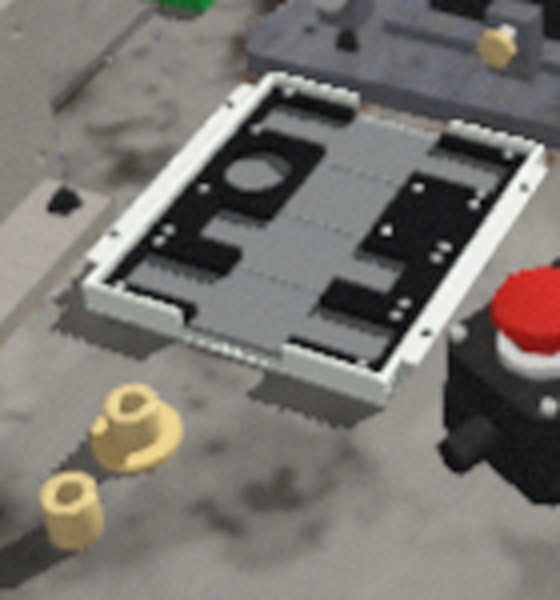

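View pics/cs2.png

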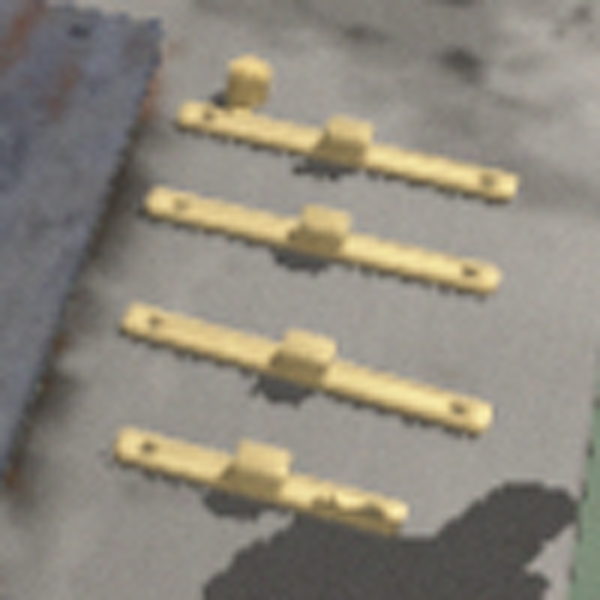

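```bash
python3 - <<'E'
from h import *
np.set_printoptions(precision=4,suppress=True)
T=load('top0');S=load('scene0')
t2=lambda a:(360+a[0]/5,250+a[1]/5); s2=lambda a:(430+a[0]/6,210+a[1]/6)
t1=lambda a:(160+a[0]/5,170+a[1]/5); s1=lambda a:(180+a[0]/4,240+a[1]/4)
for n,a,b,c,d in[('short',(92,298),(168,460),(118,443),(407,512)),('L2',(197,215),(293,438),(124,318),(492,418)),('L3',(315,138),(422,352),(148,200),(500,278)),('raw',(418,78),(522,293),(180,115),(517,186))]:
    for c_,p,q in((T,t2(a),t2(b)),(S,s2(c),s2(d))):
        P=w(c_,*p,.002);Q=w(c_,*q,.002);print(n,(P+Q)[:2]/2,np.linalg.norm(P-Q),np.degrees(np.arctan2(*(P-Q)[1::-1])))
print('tray top');C=[w(T,*t1(a),.016) for a in((245,255),(540,100),(685,365),(390,520))];print(np.array(C))
print('tray scene');C=[w(S,*s1(a),.016) for a in((85,285),(275,75),(545,150),(385,375))];print(np.array(C))
print('nest',w(T,*t1((452,210)),.012),w(S,*s1((256,170)),.012))
print('bush',w(T,*t1((114,483)),.022),w(S,*s1((71,490)),.022),'fl',w(T,*t1((202,428)),.022),w(S,*s1((133,402)),.022))
# posts: scene pixels top
for u,v in((318,90),(436,130)): print('post @z .15,.3',w(S,u,v,.15),w(S,u,v,.3))
E
python3 - <<'E'
import sys; sys.path.insert(0,'.')
from h import *
crop('top0',260,100,460,310,3.8,'ct3')
crop('scene0',240,80,460,310,3.4,'cs3')
E
```

```text
short [ 0.3514 -0.256 ] 0.08836820223001822 25.96121981569016
short [ 0.349  -0.2598] 0.08998243168138935 30.986500352812946
L2 [ 0.3785 -0.313 ] 0.11996574910433792 23.975069137446912
L2 [ 0.376  -0.3152] 0.12079058918861767 26.744478113212796
L3 [ 0.42   -0.3741] 0.1183598604879191 27.13431879218494
L3 [ 0.4181 -0.3774] 0.12067077930984735 30.10680895356313
raw [ 0.4504 -0.4245] 0.1182564586162804 26.25808100371347
raw [ 0.447  -0.4282] 0.11989350892927407 30.20546919977855
tray top
[[ 0.6048  0.19    0.016 ]
 [ 0.6849  0.0441  0.016 ]
 [ 0.5535 -0.031   0.016 ]
 [ 0.474   0.1142  0.016 ]]
tray scene
[[ 0.598   0.1875  0.016 ]
 [ 0.6789  0.0414  0.016 ]
 [ 0.5473 -0.0326  0.016 ]
 [ 0.4699  0.11    0.016 ]]
nest [0.6293 0.0874 0.012 ] [0.6243 0.0845 0.012 ]
bush [0.49   0.2509 0.022 ] [0.4886 0.2462 0.022 ] fl [0.518  0.2079 0.022 ] [0.5158 0.2048 0.022 ]
post @z .15,.3 [ 1.0865 -0.4423  0.15  ] [ 0.7418 -0.1864  0.3   ]
post @z .15,.3 [ 0.6835 -0.4954  0.15  ] [ 0.4599 -0.2235  0.3   ]
```

View pics/ct3.png

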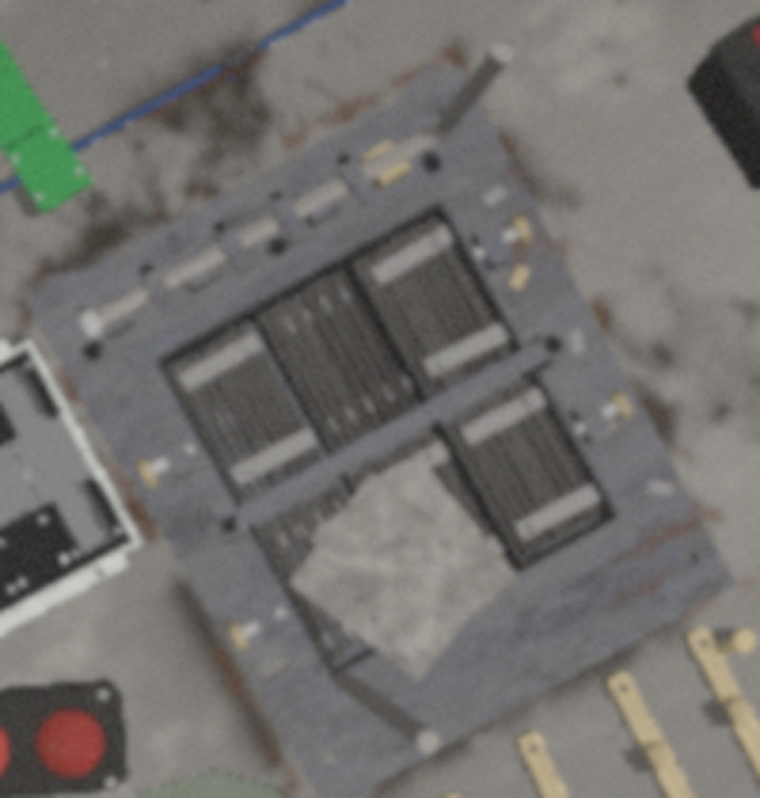

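View pics/cs3.png

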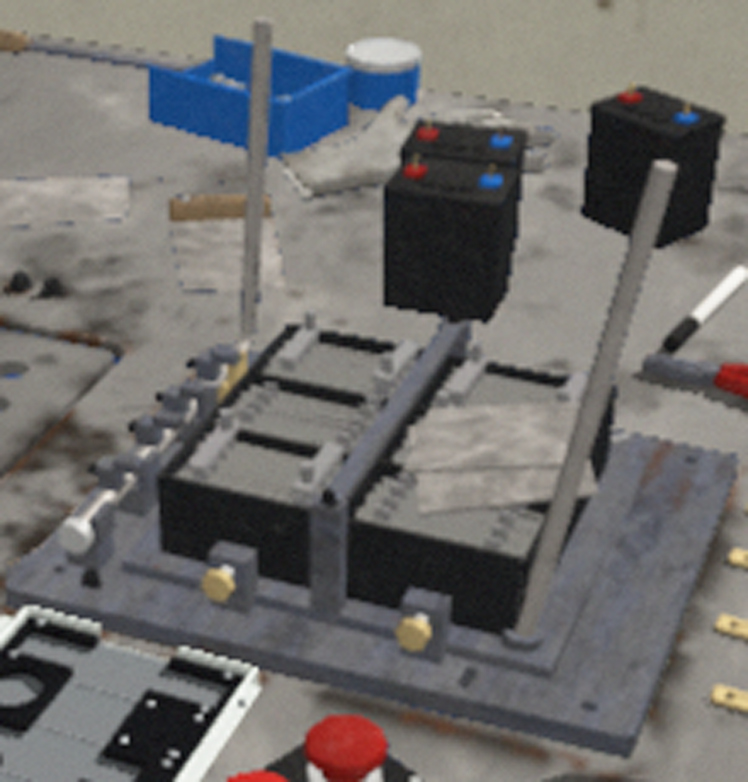

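```bash
python3 - <<'E'
from h import *
np.set_printoptions(precision=4,suppress=True)
T=load('top0');S=load('scene0')
def tri(a,b):
    P=[]
    for c in(T,S):
        R=cv2.Rodrigues(c['rvec'])[0];P.append(c['intrinsics']@np.c_[R,c['tvec'].reshape(3)])
    X=cv2.triangulatePoints(P[0],P[1],np.array(a,float).reshape(2,1),np.array(b,float).reshape(2,1)).ravel();return X[:3]/X[3]
f3=lambda a:(260+a[0]/3.8,100+a[1]/3.8);g3=lambda a:(240+a[0]/3.4,80+a[1]/3.4)
print('near post',tri(f3((428,740)),g3((665,167))),'far',tri(f3((500,52)),g3((262,24))))
print('base near',w(T,*f3((340,675)),.02))
print('box edge', tri(f3((165,360)),g3((162,485))))
print('beam', tri(f3((228,523)),g3((330,495))))
print('plate corners',[w(T,*f3(p),.01)[:2] for p in((35,300),(300,798),(728,590),(460,60))])
print('redbtn',tri(f3((70,742)),(342,298)),'red2',tri((254,297),(315,316)))
# bracket next to the tray top left
print('bracket',[w(T,*p,.15)[:2] for p in((160+35/5,170+180/5),(160+270/5,170+60/5))])
for n,a in(('top',T),('scene',S)):
    R=cv2.Rodrigues(a['rvec'])[0];print(n,-R.T@a['tvec'].reshape(3))
E
python3 - <<'E'
import sys; sys.path.insert(0,'.')
from h import *
crop('scene0',0,180,280,400,2.8,'cs4')
crop('top0',20,120,280,330,3,'ct4')
E
```

```text
near post [ 0.4427 -0.1979  0.3144] far [ 0.8178 -0.2366  0.2751]
base near [ 0.4698 -0.1627  0.02  ]
box edge [ 0.6674 -0.0478  0.0744]
beam [ 0.5626 -0.0906  0.1057]
plate corners [array([0.7136, 0.0422]), array([ 0.389 , -0.1381]), array([ 0.5295, -0.4164]), array([ 0.8783, -0.237 ])]
redbtn [0.425  0.007  0.0734] red2 [0.4201 0.066  0.0705]
bracket [array([0.629 , 0.2617]), array([0.6858, 0.1556])]
top [ 0.5073 -0.0984  1.5449]
scene [-0.0603  0.4092  0.6491]
```

View pics/cs4.png

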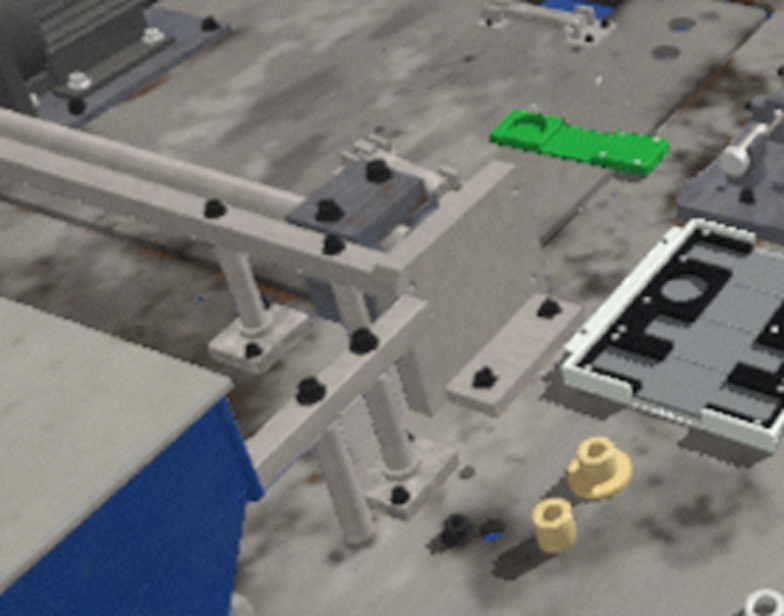

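View pics/ct4.png

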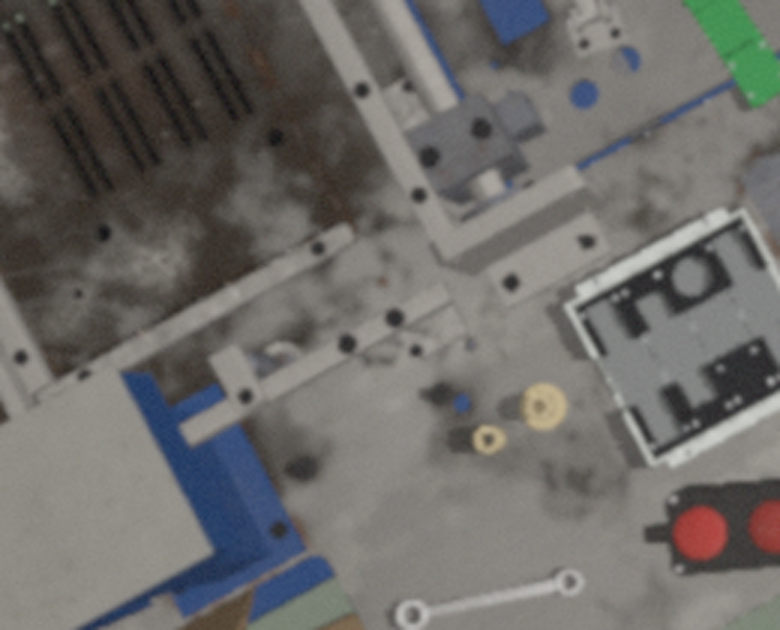

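```bash
cat >> h.py <<'E'
from scipy.spatial.transform import Rotation as Ro
def st():
    s=robot.read_state();q=s['ee_rot'];R=Ro.from_quat([q[1],q[2],q[3],q[0]]).as_matrix();return s,R
def wc(c,R,p):  # wrist cam -> same dict form
    M=c['tool_from_camera'];A=R@M[:3,:3];o=R@M[:3,3]+p
    c=dict(c);c['rvec']=cv2.Rodrigues(A.T)[0];c['tvec']=-A.T@o;return c
def wsnap(f):
    s,R=st();c=snap('wrist',f);c=wc(c,R,s['eef_pos']);np.savez(''+f+'.npz',**c);return c
def go(p,yawdir=None):
    """units to reach world p; yaw: desired world direction angle(deg) of tool z (mod 360)"""
    s,R=st();d=R.T@(np.array(p)-s['eef_pos']);print('tcp',s['eef_pos'].round(4),'units',(d/.03).round(3),'|d|',np.linalg.norm(d).round(3))
    print('tool z az',np.degrees(np.arctan2(R[1,2],R[0,2])).round(2),'y',R[:,1].round(4),'F',s['contact_force'].round(1),'w',round(s['gripper_width'],3),'t',round(s['t'],2))
    print('q',s['qpos'].round(2))
E
python3 - <<'E'
from h import *
s,R=st();print(R.round(3))
go([.38,-.313,.15])
T=load('top0');S=load('scene0')
def tri(a,b):
    P=[c['intrinsics']@np.c_[cv2.Rodrigues(c['rvec'])[0],c['tvec'].reshape(3)] for c in(T,S)]
    X=cv2.triangulatePoints(P[0],P[1],np.array(a,float).reshape(2,1),np.array(b,float).reshape(2,1)).ravel();return (X[:3]/X[3]).round(4)
f3=lambda a:(260+a[0]/3.8,100+a[1]/3.8);g3=lambda a:(240+a[0]/3.4,80+a[1]/3.4)
for a,b in(((165,362),(162,485)),((245,500),(322,508)),((435,212),(292,330)),((335,668),(518,560)),((232,525),(330,493)),((555,345),(460,325))):print(tri(f3(a),g3(b)))
E
```

```text
[[ 0.441 -0.001  0.897]
 [-0.897  0.001  0.441]
 [-0.001 -1.     0.   ]]
tcp [ 0.2865 -0.5829  0.2259] units [-6.695  2.541  6.766] |d| 0.296
tool z az 26.17 y [-6.0e-04  1.4e-03 -1.0e+00] F [0.3 0.1 1.2] w 0.999 t 0.15
q [ 1.38  0.5  -0.43  1.55  0.22  1.14 -0.21]
[ 0.6662 -0.0476  0.075 ]
[ 0.5788 -0.1     0.0839]
[ 0.7623 -0.2176  0.0817]
[ 0.475  -0.1576  0.0811]
[ 0.5621 -0.0922  0.1066]
[ 0.6769 -0.2922  0.0972]
```

```bash
python3 - <<'E'
from h import *
go([.419,-.376,.13])
E
```

```text
tcp [ 0.2865 -0.5829  0.2259] units [-4.236  3.204  7.007] |d| 0.264
tool z az 26.17 y [-6.0e-04  1.4e-03 -1.0e+00] F [0.3 0.1 1.2] w 0.999 t 0.15
q [ 1.38  0.5  -0.43  1.55  0.22  1.14 -0.21]
```

```bash
python3 -m pendant '{"delta_pos":[[-0.42,0.32,0.7],[-0.42,0.32,0.7],[-0.42,0.32,0.7],[-0.42,0.32,0.7],[-0.42,0.32,0.7],[-0.42,0.32,0.7],[-0.42,0.32,0.7],[-0.42,0.32,0.7],[-0.42,0.32,0.7],[-0.42,0.32,0.7],[0,0,0],[0,0,0]],"rot":[[0,0,0],[0,0,0],[0,0,0],[0,0,0],[0,0,0],[0,0,0],[0,0,0],[0,0,0],[0,0,0],[0,0,0],[0,0,0],[0,0,0]],"jaw":[0.35,0.35,0.35,0.35,0.35,0.35,0.35,0.35,0.35,0.35,0.35,0.35]}' 30
python3 - <<'E'
from h import *
go([.419,-.376,.13]); wsnap('w1')
E
```

```text
t: 1.15
eef_pos: [0.4203, -0.3754, 0.13]
ee_rot: [0.601, -0.601, 0.373, -0.372]
contact_force: [0.3, -0.4, 0.5]
gripper_width: 0.351
tcp [ 0.4203 -0.3754  0.13  ] units [-0.002  0.002 -0.048] |d| 0.001
tool z az 26.4 y [-8.0e-04  1.7e-03 -1.0e+00] F [ 0.3 -0.4  0.5] w 0.351 t 1.15
q [ 1.06  0.47 -0.47  1.85  0.27  0.88 -0.66]
```

View pics/w1.png

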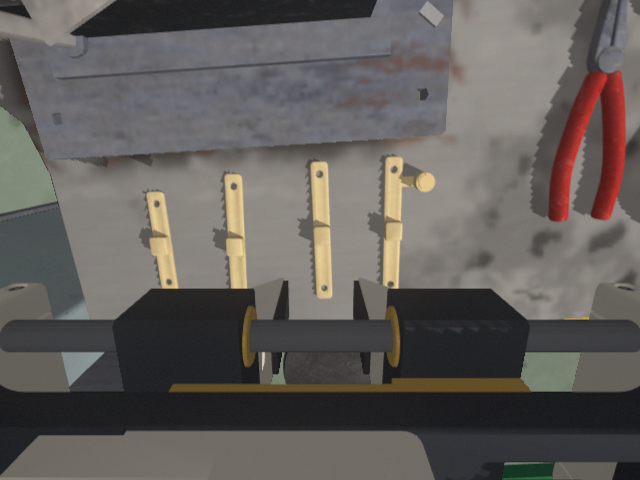

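```bash
python3 - <<'E'
from h import *
crop('w1',130,140,450,310,2.5,'w1c')
E
```

```text
(no output)
```

View pics/w1c.png

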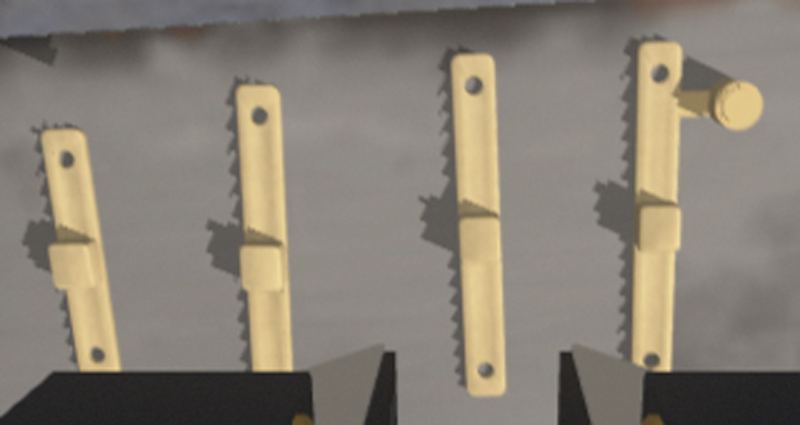

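```bash
python3 - <<'E'
from h import *
np.set_printoptions(precision=4,suppress=True)
c=load('w1');f=lambda a:(130+a[0]/2.5,140+a[1]/2.5)
A=lambda P,Q:np.degrees(np.arctan2(*(P-Q)[1::-1])).round(2)
W=lambda a,z:w(c,*f(a),z)
e1,e2=W((473,54),.003),W((487,395),.003);print('L3',(e1+e2)/2,np.linalg.norm(e1-e2),A(e1,e2),A(W((473,86),.003),W((486,370),.003)),'boss',W((480,239),.011))
print('L2 boss',W((262,269),.011),A(W((258,87),.003),W((271,370),.003)))
print('S boss',W((72,267),.011),A(W((67,159),.003),W((97,355),.003)))
print('raw boss',W((659,229),.011),A(W((660,74),.003),W((652,360),.003)))
E
```

```text
L3 [ 0.42   -0.3775  0.003 ] 0.11945968868134121 28.73 28.98 boss [ 0.4203 -0.3772  0.011 ]
L2 boss [ 0.3786 -0.3165  0.011 ] 25.05
S boss [ 0.3509 -0.2593  0.011 ] 27.58
raw boss [ 0.4496 -0.4285  0.011 ] 28.1
```

```bash
python3 -m pendant '{"delta_pos":[[0.06,0.5,-0.03],[0,0.7,0],[0,0.8,0],[0,0.8,0],[0,0.7,0],[0,0.4,0],[0,0.28,0],[0,0,0],[0,0,0],[0,0,0],[0,0,0],[0,0,0]],"rot":[[0,-2.4,0],[0,0,0],[0,0,0],[0,0,0],[0,0,0],[0,0,0],[0,0,0],[0,0,0],[0,0,0],[0,0,0],[0,0,0],[0,0,0]],"jaw":[0.32,0.32,0.32,0.32,0.32,0.32,0.32,0.32,0.05,0.05,0.05,0.05]}' 30
python3 -m pendant '{"delta_pos":[[0,0,0],[0,0,0],[0,-0.2,0]],"rot":[[0,0,0],[0,0,0],[0,0,0]],"jaw":[0.05,0.05,0.05]}'
python3 - <<'E'
from h import *
go([.42,-.3773,.36])
E
```

```text
t: 2.2
eef_pos: [0.4204, -0.3804, 0.0066]
ee_rot: [-0.608, 0.608, -0.36, 0.362]
contact_force: [0.4, 1.2, 3.3]
gripper_width: 0.138
t: 2.45
eef_pos: [0.4193, -0.3795, 0.0113]
ee_rot: [0.608, -0.608, 0.361, -0.361]
contact_force: [-0.3, 1.4, -0.3]
gripper_width: 0.14
tcp [ 0.4193 -0.3795  0.0113] units [ -0.058 -11.625   0.051] |d| 0.349
tool z az 28.58 y [-5.e-04  3.e-04 -1.e+00] F [-0.3  1.4 -0.3] w 0.14 t 2.45
q [ 1.    0.66 -0.4   1.9   0.39  0.67 -0.71]
```

```bash
python3 -m pendant '{"delta_pos":[[0,-0.5,0],[0,-0.9,0],[0,-1,0],[0,-1,0],[0,-1,0],[0,-1,0],[0,-1,0],[0,-1,0],[0,-1,0],[0,-1,0],[0,-1,0],[0,-1,0]],"rot":[[0,0,0],[0,0,0],[0,0,0],[0,0,0],[0,0,0],[0,0,0],[0,0,0],[0,0,0],[0,0,0],[0,0,0],[0,0,0],[0,0,0]],"jaw":[0.05,0.05,0.05,0.05,0.05,0.05,0.05,0.05,0.05,0.05,0.05,0.05]}'
python3 - <<'E'
from h import *
go([.54,.0,.36]);wsnap('w2')
E
```

```text
t: 3.45
eef_pos: [0.4191, -0.379, 0.3551]
ee_rot: [-0.608, 0.608, -0.361, 0.361]
contact_force: [-0.0, 0.6, -0.3]
gripper_width: 0.141
tcp [ 0.4191 -0.379   0.3551] units [-9.164 -0.165  9.585] |d| 0.398
tool z az 28.6 y [-2.e-04  0.e+00 -1.e+00] F [-0.   0.6 -0.3] w 0.141 t 3.45
q [ 1.13  0.26 -0.55  1.6   0.14  1.32 -0.5 ]
```

View pics/w2.png

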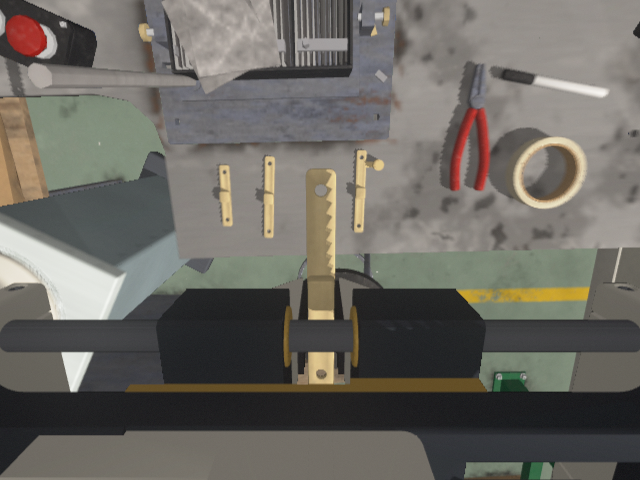

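```bash
python3 -m pendant '{"delta_pos":[[-0.84,-0.05,0.78],[-0.84,-0.05,0.78],[-0.84,-0.05,0.78],[-0.84,-0.05,0.78],[-0.84,-0.05,0.78],[-0.84,-0.05,0.78],[-0.84,-0.05,0.78],[-0.84,-0.05,0.78],[-0.84,-0.05,0.78],[-0.84,-0.05,0.78],[-0.84,-0.05,0.78],[-0.84,-0.05,0.78]],"rot":[[0,0,0],[0,0,0],[0,0,0],[0,0,0],[0,0,0],[0,0,0],[0,0,0],[0,0,0],[0,0,0],[0,0,0],[0,0,0],[0,0,0]],"jaw":[0.05,0.05,0.05,0.05,0.05,0.05,0.05,0.05,0.05,0.05,0.05,0.05]}'
python3 -m pendant '{"delta_pos":[[0,0,0]],"rot":[[0,0,0]],"jaw":[0.05]}'
python3 - <<'E'
from h import *
go([.605,.025,.1]);wsnap('w3')
E
```

```text
t: 4.5
eef_pos: [0.5212, 0.0219, 0.3715]
ee_rot: [-0.608, 0.608, -0.361, 0.361]
contact_force: [0.4, -0.6, -1.4]
gripper_width: 0.138
t: 4.58
eef_pos: [0.5216, 0.0292, 0.3722]
ee_rot: [0.612, -0.608, 0.358, -0.358]
contact_force: [0.2, 0.2, 0.3]
gripper_width: 0.138
tcp [0.5216 0.0292 0.3722] units [1.502 9.079 2.323] |d| 0.285
tool z az 29.21 y [ 0.002   0.0041 -1.    ] F [0.2 0.2 0.3] w 0.138 t 4.58
q [ 0.62  0.2  -0.83  1.66  0.15  1.34 -1.3 ]
```

View pics/w3.png

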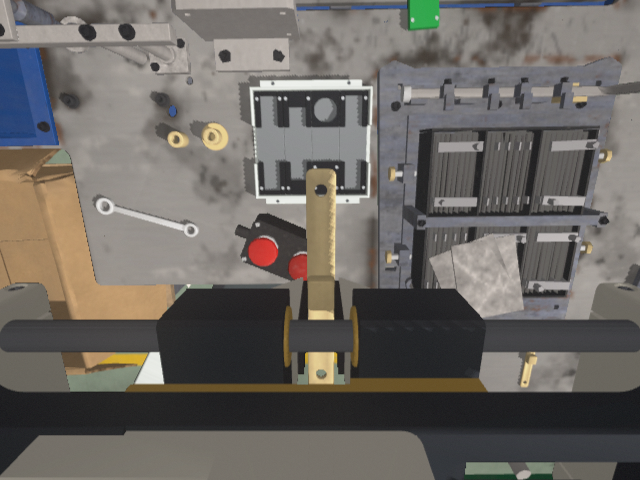

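```bash
python3 - <<'E'
from h import *
wsnap('w4');go([.605,.025,.1])
crop('w4',155,70,385,210,3.4,'w4c')
E
```

```text
tcp [0.5212 0.0224 0.3714] units [1.275 9.045 2.49 ] |d| 0.284
tool z az 28.85 y [-1.e-04  1.e-04 -1.e+00] F [ 0.6  0.3 -0.9] w 0.14 t 4.68
q [ 0.62  0.2  -0.83  1.66  0.15  1.34 -1.3 ]
```

View pics/w4c.png

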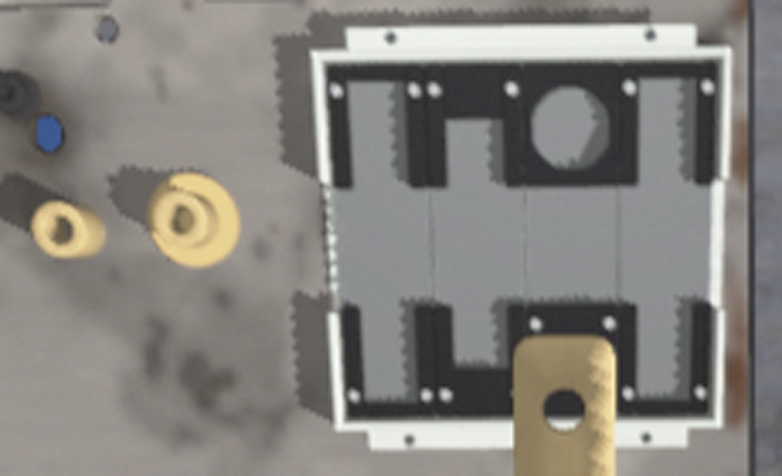

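```bash
python3 - <<'E'
from h import *
np.set_printoptions(precision=4,suppress=True)
c=load('w4');R=cv2.Rodrigues(c['rvec'])[0]
M=c['tool_from_camera'];C=-R.T@c['tvec'].reshape(3);Rt=R.T@M[:3,:3].T;print('tcp used',C-Rt@M[:3,3], np.degrees(np.arctan2(Rt[1,2],Rt[0,2])))
f=lambda a:(155+a[0]/3.4,70+a[1]/3.4);W=lambda a,z:w(c,*f(a),z)
co=[W(a,.016) for a in((313,52),(730,48),(722,428),(335,430))]
co=np.array(co);print(co,'centre',co.mean(0),[np.linalg.norm(co[i]-co[i-1]).round(4) for i in range(4)])
A=lambda d:np.degrees(np.arctan2(d[1],d[0])).round(2)
print('angles y:',A(co[0]-co[3]),A(co[1]-co[2]),'x:',A(co[1]-co[0]),A(co[2]-co[3]))
for n,a,b in(('s1',(432,187),(433,303)),('s2',(525,187),(526,303)),('s3',(619,187),(618,303))):
    P,Q=W(a,.006),W(b,.006);print(n,(P+Q)/2,A(P-Q))
print('nest',W((570,127),.012)); print('bush',W((62,230),.022),'fl',W((184,221),.022))
y=np.array([np.cos(np.radians(28.7)),np.sin(np.radians(28.7))]);x=np.array([y[1],-y[0]])
for k in range(4): print('block',k+1,co.mean(0)[:2]+x*(-.06+.04*k))
print('nest pred',co.mean(0)[:2]+x*.02+y*.047)
E
```

```text
tcp used [0.5213 0.0255 0.3718] 29.071921433599613
[[ 0.6026  0.1857  0.016 ]
 [ 0.6852  0.04    0.016 ]
 [ 0.5528 -0.0364  0.016 ]
 [ 0.4698  0.1111  0.016 ]] centre [0.5776 0.0751 0.016 ] [np.float64(0.1523), np.float64(0.1675), np.float64(0.1528), np.float64(0.1693)]
angles y: 29.32 29.97 x: -60.47 -60.63
s1 [0.5589 0.1103 0.006 ] 27.81
s2 [0.5782 0.0756 0.006 ] 29.06
s3 [0.5975 0.0408 0.006 ] 29.28
nest [0.6284 0.0818 0.012 ]
bush [0.4909 0.2456 0.022 ] fl [0.5186 0.2029 0.022 ]
block 1 [0.5488 0.1277]
block 2 [0.568  0.0927]
block 3 [0.5872 0.0576]
block 4 [0.6064 0.0225]
nest pred [0.6284 0.0801]
```

```bash
python3 - <<'E'
from h import *
np.set_printoptions(precision=4,suppress=True)
for k in range(3):
    s,R=st();print(s['t'],s['eef_pos'],np.degrees(np.arctan2(R[1,2],R[0,2])))
    c=wsnap('w5')
    M=c['tool_from_camera']
    a=cv2.cvtColor(c['pixels'],7).astype(float);b=cv2.cvtColor(load('w4')['pixels'],7).astype(float)
    print(cv2.phaseCorrelate(b[60:220,150:300],a[60:220,150:300]))
crop('w5',155,70,385,210,3.4,'w5c')
E
```

```text
4.6833 [0.5212 0.0224 0.3714] 28.849838299191276
((-2.2991438539435904, -1.423905157295792), 0.9865107792183512)
4.7333 [0.5212 0.0204 0.3711] 28.66217693144432
((-4.2406128783574815, -1.9360573705821906), 0.8922282793946489)
4.7833 [0.5212 0.0193 0.371 ] 28.532966700570448
((-5.428144291337176, -2.461111350482625), 0.7955464271614939)
```

View pics/w5c.png

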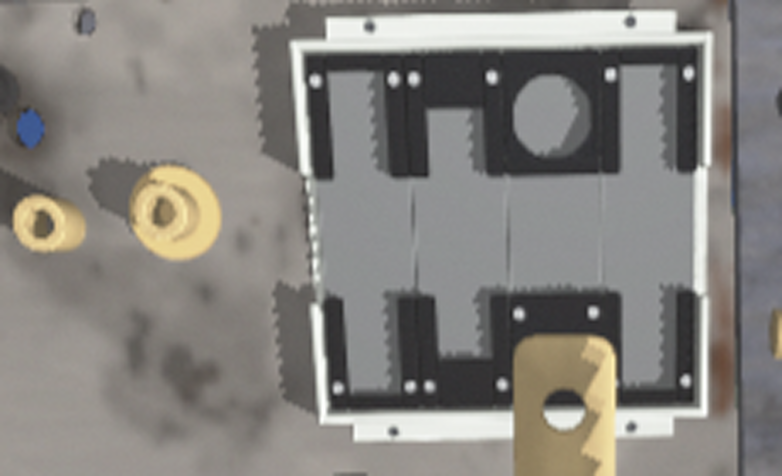

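```bash
python3 - <<'E'
from h import *
np.set_printoptions(precision=4,suppress=True)
c=load('w5');f=lambda a:(155+a[0]/3.4,70+a[1]/3.4);W=lambda a,z:w(c,*f(a),z)
co=np.array([W(a,.016) for a in((292,43),(711,36),(706,416),(319,423))]);print(co,co.mean(0))
A=lambda d:np.degrees(np.arctan2(d[1],d[0])).round(2)
print('angles y:',A(co[0]-co[3]),A(co[1]-co[2]),'x:',A(co[1]-co[0]),A(co[2]-co[3]))
for n,a,b in(('s1',(414,178),(416,294)),('s2',(507,176),(509,292)),('s3',(602,174),(601,292))):
    P,Q=W(a,.006),W(b,.006);print(n,(P+Q)/2,A(P-Q))
print('nest',W((551,115),.012),'bush',W((43,223),.022),'fl',W((164,213),.022))
go([.605,.022,.1])
E
```

```text
[[ 0.6023  0.1863  0.016 ]
 [ 0.6846  0.0402  0.016 ]
 [ 0.5527 -0.0349  0.016 ]
 [ 0.4695  0.1118  0.016 ]] [0.5773 0.0758 0.016 ]
angles y: 29.28 29.69 x: -60.62 -60.45
s1 [0.5587 0.1109 0.006 ] 27.54
s2 [0.5784 0.0765 0.006 ] 28.8
s3 [0.5977 0.0417 0.006 ] 28.52
nest [0.6285 0.0826 0.012 ] bush [0.4913 0.2461 0.022 ] fl [0.5187 0.2039 0.022 ]
tcp [0.5212 0.0187 0.371 ] units [1.231 9.031 2.518] |d| 0.284
tool z az 28.46 y [-0.0008 -0.0009 -1.    ] F [ 1.  -0.2  0. ] w 0.143 t 4.83
q [ 0.63  0.2  -0.82  1.66  0.15  1.34 -1.3 ]
```

```bash
python3 -m pendant '{"delta_pos":[[0.12,0.5,0.25],[0.12,0.5,0.25],[0.12,0.6,0.25],[0.12,0.6,0.25],[0.12,0.6,0.25],[0.12,0.6,0.25],[0.12,0.6,0.25],[0.12,0.6,0.25],[0.12,0.6,0.25],[0.12,0.5,0.25],[0,0,0],[0,0,0]],"rot":[[0,-0.7,0],[0,0,0],[0,0,0],[0,0,0],[0,0,0],[0,0,0],[0,0,0],[0,0,-2],[0,0,-2],[0,0,-1],[0,0,0],[0,0,0]],"jaw":[0.05,0.05,0.05,0.05,0.05,0.05,0.05,0.05,0.05,0.05,0.05,0.05]}'
python3 -m pendant '{"delta_pos":[[0,0,0],[0,0,0],[0,0,0]],"rot":[[0,0,0],[0,0,0],[0,0,0]],"jaw":[0.05,0.05,0.05]}'
python3 - <<'E'
from h import *
go([.6055,.0234,.05]);go([.6055,.0234,.014])
E
```

```text
t: 5.83
eef_pos: [0.6046, 0.0226, 0.1999]
ee_rot: [-0.593, 0.625, -0.332, 0.383]
contact_force: [0.4, -0.4, 0.6]
gripper_width: 0.143
t: 6.08
eef_pos: [0.6059, 0.0232, 0.202]
ee_rot: [-0.594, 0.625, -0.33, 0.385]
contact_force: [0.5, -0.2, 0.7]
gripper_width: 0.139
tcp [0.6059 0.0232 0.202 ] units [-0.459  5.046 -0.015] |d| 0.152
tool z az 29.2 y [ 0.0442 -0.0763 -0.9961] F [ 0.5 -0.2  0.7] w 0.139 t 6.08
q [ 0.41  0.49 -0.72  1.72  0.46  1.06 -1.53]
tcp [0.6059 0.0232 0.202 ] units [-0.565  6.241 -0.016] |d| 0.188
tool z az 29.2 y [ 0.0442 -0.0763 -0.9961] F [ 0.5 -0.2  0.7] w 0.139 t 6.08
q [ 0.41  0.49 -0.72  1.72  0.46  1.06 -1.53]
```

```bash
python3 -m pendant '{"delta_pos":[[-0.06,0.5,0],[-0.06,0.7,0],[-0.06,0.7,0],[-0.06,0.7,0],[-0.06,0.7,0],[-0.06,0.7,0],[-0.06,0.6,0],[-0.04,0.45,0],[0,0,0],[0,0,0]],"rot":[[0,0,0],[0,0,0],[0,0,0],[0,0,0],[0,0,0],[0,0,0],[0,0,0],[0,0,0],[0,0,0],[0,0,0]],"jaw":[0.05,0.05,0.05,0.05,0.05,0.05,0.05,0.05,0.05,0.05]}'
python3 - <<'E'
from h import *
go([.6055,.0234,.014]);snap('scene','s1');wsnap('w6');crop('s1',190,220,370,340,4,'s1c');crop('w6',200,60,440,320,2.3,'w6c')
E
```

```text
t: 6.92
eef_pos: [0.6051, 0.0243, 0.0487]
ee_rot: [-0.594, 0.625, -0.331, 0.384]
contact_force: [0.3, -0.0, 1.0]
gripper_width: 0.141
tcp [0.6051 0.0243 0.0487] units [-0.067  1.156 -0.002] |d| 0.035
tool z az 29.26 y [ 0.0421 -0.076  -0.9962] F [ 0.3 -0.   1. ] w 0.141 t 6.92
q [ 0.32  0.68 -0.6   1.82  0.63  0.81 -1.68]
```

View pics/s1c.png

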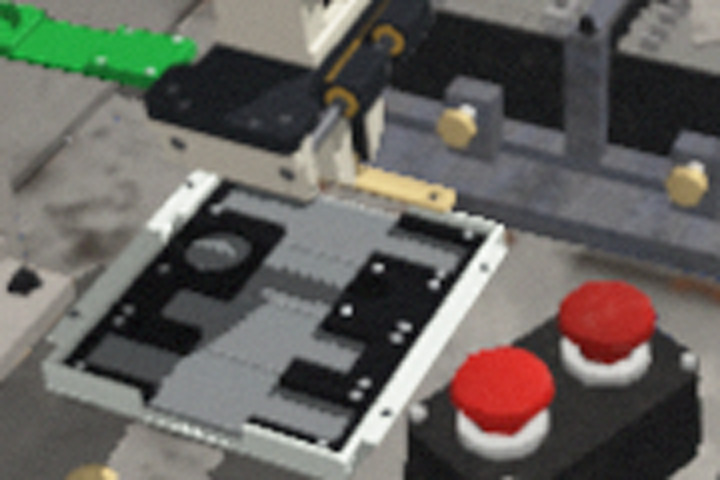

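View pics/w6.png

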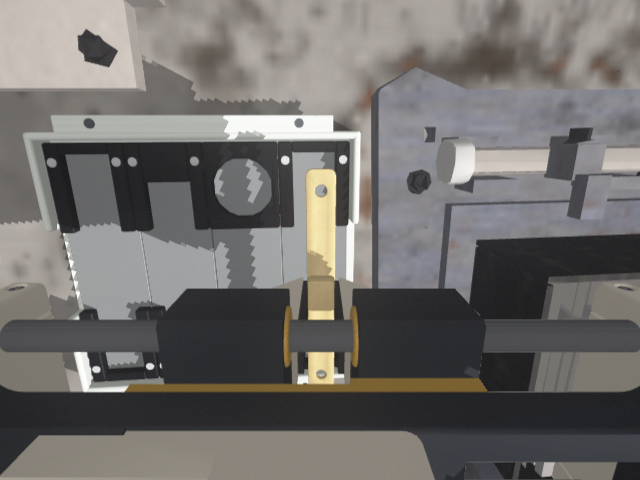

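```bash
python3 - <<'E'
from h import *
c=load('w6');y=np.array([.873,.488]);x=np.array([.488,-.873]);C=np.array([.5775,.0765])
im=c['pixels'][:,:,::-1].copy()
def poly(pts,z,col):
    P=np.array([px(c,[*p,z]) for p in pts]).round().astype(int);cv2.polylines(im,[P],True,col,1)
for k,L in((0,.066),(1,.051),(3,.066)):
    b=C+x*(-.06+.04*k);poly([b+x*.012+y*L,b-x*.012+y*L,b-x*.012-y*L,b+x*.012-y*L],.012,(0,0,255))
n=C+x*.02+y*.047;poly([n+.016*np.array([np.cos(t),np.sin(t)]) for t in np.arange(0,6.3,.3)],.012,(0,255,0))
cv2.imwrite('pics/w6o.png',cv2.resize(im[100:400,0:420],None,fx=1.9,fy=1.9))
f=w(c,320,171,.0445);print(f,(f[:2]-C)@x,(f[:2]-C)@y)
E
```

```text
[0.65910267 0.05334804 0.0445    ] 0.06003376870729189 0.05994097304328333
```

View pics/w6o.png

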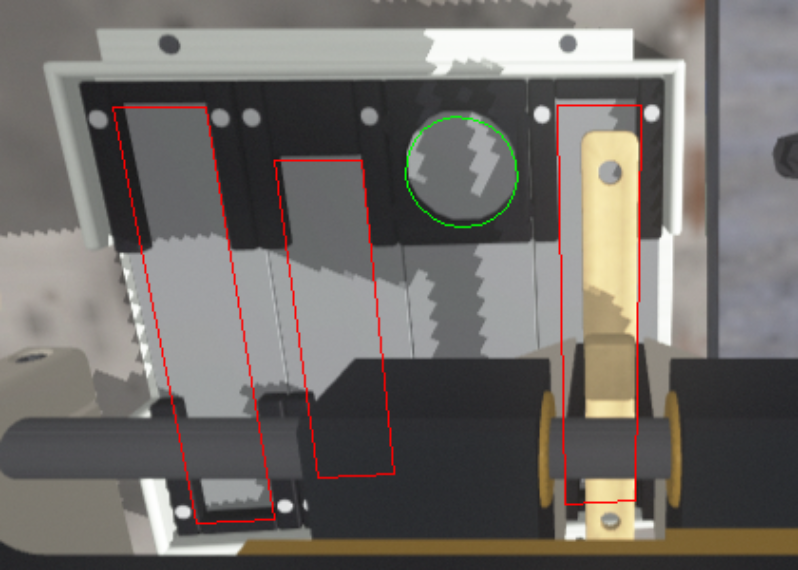

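```bash
python3 -m pendant '{"delta_pos":[[-0.03,0.4,0.03],[-0.03,0.4,0.03],[-0.01,0.25,0],[0,0.1,0],[0,0,0],[0,0,0],[0,0,0]],"rot":[[0,0,0],[0,0,0],[0,0,0],[0,0,0],[0,0,0],[0,0,0],[0,0,0]],"jaw":[0.05,0.05,0.05,0.05,0.05,0.05,0.05]}'
python3 -m pendant '{"delta_pos":[[0,0,0],[0,0,0],[0,0,0],[0,0,0],[0,-0.3,0],[0.02,-0.6,0],[0.02,-0.8,0],[0,-0.5,0],[0,0,0]],"rot":[[0,0,0],[0,0,0],[0,0,0],[0,0,0],[0,0,0],[0,0,0],[0,0,0],[0,0,0],[0,0,0]],"jaw":[0.25,0.25,0.25,0.25,0.25,0.25,0.25,0.25,0.25]}'
python3 - <<'E'
from h import *
go([.38,-.316,.13]);snap('scene','s2');wsnap('w7');crop('s2',190,220,370,340,4,'s2c')
E
```

```text
t: 7.6
eef_pos: [0.607, 0.0246, 0.0137]
ee_rot: [-0.594, 0.625, -0.331, 0.384]
contact_force: [0.8, -0.2, -0.4]
gripper_width: 0.141
t: 8.35
eef_pos: [0.6076, 0.0296, 0.0842]
ee_rot: [-0.595, 0.624, -0.328, 0.385]
contact_force: [0.2, 0.5, 0.8]
gripper_width: 0.255
tcp [0.6076 0.0296 0.0842] units [  6.449  -1.026 -12.246] |d| 0.416
tool z az 29.31 y [ 0.0492 -0.0753 -0.9959] F [0.2 0.5 0.8] w 0.255 t 8.35
q [ 0.33  0.63 -0.63  1.8   0.59  0.86 -1.66]
```

View pics/s2c.png

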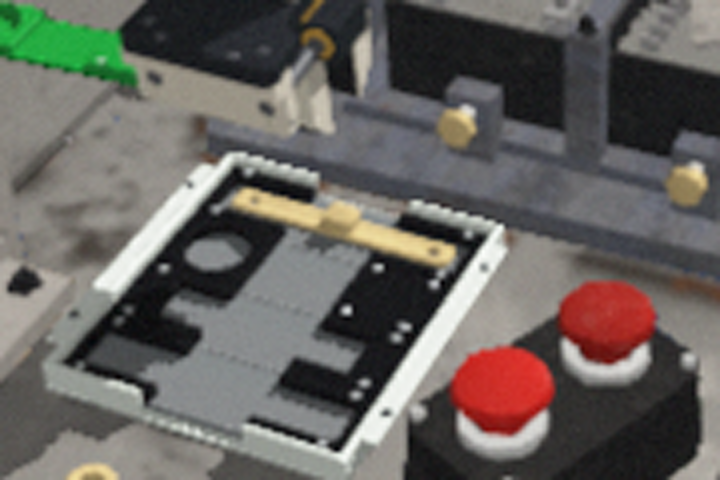

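View pics/w7.png

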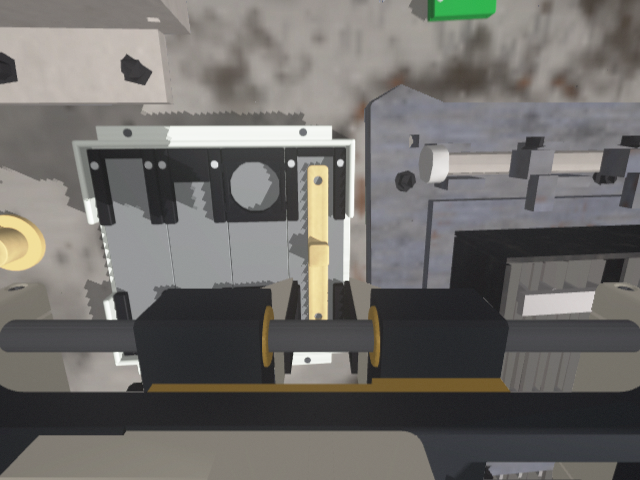

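```bash
python3 - <<'E'
from h import *
np.set_printoptions(precision=4,suppress=True)
T=load('top0');S=load('scene0')
def tri(a,b):
    P=[c['intrinsics']@np.c_[cv2.Rodrigues(c['rvec'])[0],c['tvec'].reshape(3)] for c in(T,S)]
    X=cv2.triangulatePoints(P[0],P[1],np.array(a,float).reshape(2,1),np.array(b,float).reshape(2,1)).ravel();return (X[:3]/X[3]).round(4)
t=lambda a:(20+a[0]/3,120+a[1]/3);s=lambda a:(a[0]/2.8,180+a[1]/2.8)
B=np.array([.491,.246]);y=np.array([.873,.488]);x=np.array([.488,-.873])
for n,a,b in(('armend',(445,292),(415,305)),('bolt1',(395,316),(363,340)),('bolt2',(347,343),(311,390)),('plate corner',(575,172),(505,168)),('plate l',(450,250),(400,280)),('blue box corner',(300,550),(262,495)),('boltlow',(462,402),(490,533)),('stop',(300,465),(0,0))):
    p=tri(t(a),s(b));d=p[:2]-B;print(n,p,'along x',d@x,'perp',d@y)
E
```

```text
armend [0.6053 0.2671 0.1072] along x 0.03735809999999997 perp 0.11008069999999998
bolt1 [0.5854 0.3036 0.1149] along x -0.00421759999999997 perp 0.11052000000000002
bolt2 [0.5636 0.34   0.1154] along x -0.04663320000000003 perp 0.10925180000000001
plate corner [0.7016 0.1677 0.1064] along x 0.1711287 perp 0.1456434
plate l [0.6387 0.265  0.1026] along x 0.05549060000000001 perp 0.13821410000000006
blue box corner [0.4141 0.3663 0.185 ] along x -0.1425491 perp -0.00842729999999997
boltlow [ 0.5203  0.2785 -0.0036] along x -0.014074100000000029 perp 0.04143890000000001
stop [0.4876 0.3414 0.3892] along x -0.08494339999999999 perp 0.04358699999999998
```

```bash
python3 -m pendant '{"delta_pos":[[0,-0.6,0],[0,-0.6,0],[0,-0.4,0],[0,0,0]],"rot":[[0,0,2.5],[0,0,2.5],[0,0,0],[0,0,0]],"jaw":[0.33,0.33,0.33,0.33]}'
python3 - <<'E'
from h import *
go([.491,.246,.13])
E
```

```text
t: 8.78
eef_pos: [0.6054, 0.0297, 0.1295]
ee_rot: [0.61, -0.609, 0.357, -0.359]
contact_force: [0.6, 0.7, 0.0]
gripper_width: 0.329
tcp [0.6054 0.0297 0.1295] units [-8.155 -0.036  0.179] |d| 0.245
tool z az 29.14 y [ 3.5e-03 -6.0e-04 -1.0e+00] F [0.6 0.7 0. ] w 0.329 t 8.78
q [ 0.43  0.6  -0.71  1.74  0.47  0.97 -1.53]
```

```bash
python3 -m pendant '{"delta_pos":[[-0.6,0,0.02],[-0.8,0,0.02],[-0.8,0,0.02],[-0.8,0,0.02],[-0.8,0,0.02],[-0.8,0,0.02],[-0.8,0,0.02],[-0.8,0,0.02],[-0.8,0,0.02],[-0.7,0,0],[-0.45,0,0],[0,0,0]],"rot":[[0,0,0],[0,0,0],[0,0,0],[0,0,0],[0,0,0],[0,0,0],[0,0,0],[0,0,0],[0,0,0],[0,0,0],[0,0,0],[0,0,0]],"jaw":[0.33,0.33,0.33,0.33,0.33,0.33,0.33,0.33,0.33,0.33,0.33,0.33]}'
python3 -m pendant '{"delta_pos":[[0,0,0],[0,0,0],[0,0,0]],"rot":[[0,0,0],[0,0,0],[0,0,0]],"jaw":[0.33,0.33,0.33]}'
python3 - <<'E'
from h import *
go([.491,.246,.13]);wsnap('w8');crop('w8',200,150,440,310,3.3,'w8c')
E
```

```text
t: 9.78
eef_pos: [0.4856, 0.2502, 0.1271]
ee_rot: [0.611, -0.611, 0.356, -0.355]
contact_force: [0.0, 0.7, -0.2]
gripper_width: 0.329
t: 10.03
eef_pos: [0.4895, 0.2448, 0.1273]
ee_rot: [-0.609, 0.61, -0.358, 0.358]
contact_force: [0.0, -0.5, 1.3]
gripper_width: 0.332
tcp [0.4895 0.2448 0.1273] units [-0.01  -0.09   0.062] |d| 0.003
tool z az 29.16 y [-1.0e-04 -1.3e-03 -1.0e+00] F [ 0.  -0.5  1.3] w 0.332 t 10.03
q [ 0.08  0.52 -0.76  1.89  0.45  0.91 -1.96]
```

View pics/w8.png

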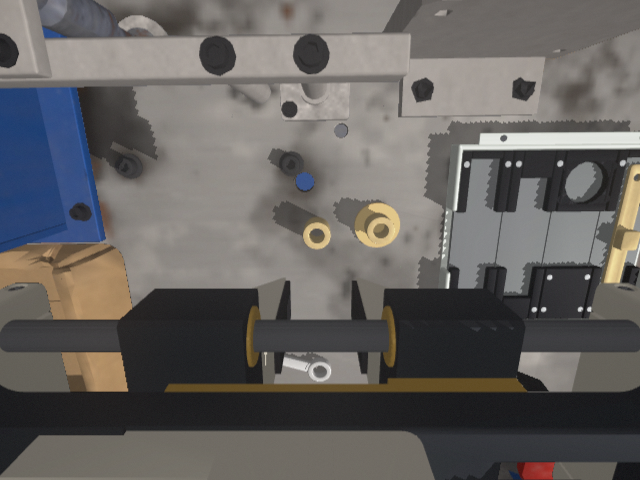

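View pics/w8c.png

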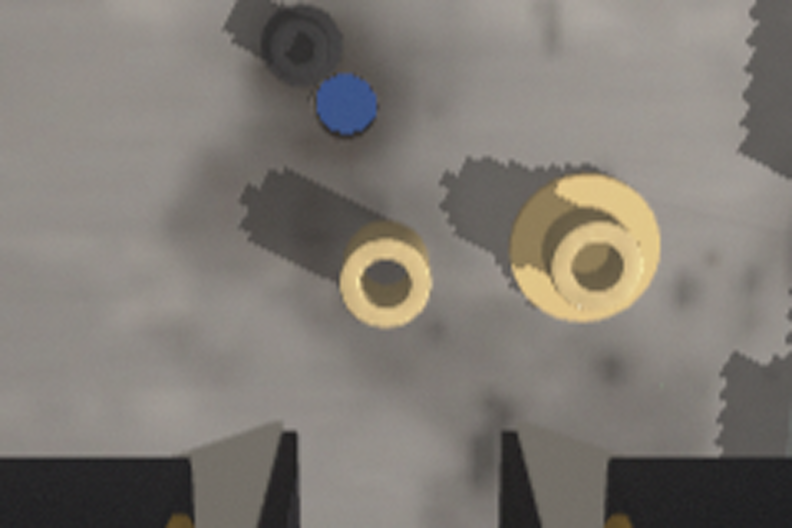

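```bash
python3 - <<'E'
from h import *
c=load('w8');f=lambda a:(200+a[0]/3.3,150+a[1]/3.3)
b=w(c,*f((386,283)),.022);g=w(c,*f((598,264)),.022);print(b,g,np.linalg.norm(b-g));go([b[0],b[1],.010])
_,R=st();print(R.T@(g-b))
E
```

```text
[0.4907961  0.24798164 0.022     ] [0.51934275 0.20634998 0.022     ] 0.05047877190932197
tcp [0.4896 0.2449 0.1274] units [-0.074  3.914  0.086] |d| 0.117
tool z az 29.15 y [-0.    -0.001 -1.   ] F [-0.6  0.2 -0.3] w 0.331 t 10.08
q [ 0.08  0.52 -0.76  1.89  0.45  0.91 -1.96]
[5.02636482e-02 3.89699500e-05 4.65516492e-03]
```

```bash
python3 -m pendant '{"delta_pos":[[-0.1,0.5,0.09],[0,0.7,0],[0,0.8,0],[0,0.7,0],[0,0.6,0],[0,0.4,0],[0,0.2,0],[0,0,0],[0,0,0],[0,0,0],[0,0,0],[0,0,0]],"rot":[[0,0,0],[0,0,0],[0,0,0],[0,0,0],[0,0,0],[0,0,0],[0,0,0],[0,0,0],[0,0,0],[0,0,0],[0,0,0],[0,0,0]],"jaw":[0.33,0.33,0.33,0.33,0.33,0.33,0.33,0.33,0.1,0.1,0.1,0.1]}' 25
python3 -m pendant '{"delta_pos":[[0,0,0],[0,0,0],[0,-0.3,0],[0,-0.7,0],[0,-1,0],[0,-1,0],[0,-0.7,0],[0,-0.3,0],[0,0,0],[0,0,0]],"rot":[[0,0,0],[0,0,0],[0,0,0],[0,0,0],[0,0,0],[0,0,0],[0,0,0],[0,0,0],[0,0,0],[0,0,0]],"jaw":[0.1,0.1,0.1,0.1,0.1,0.1,0.1,0.1,0.1,0.1]}'
python3 - <<'E'
from h import *
go([.6284,.0823,.13]);wsnap('w9')
E
```

```text
t: 11.08
eef_pos: [0.4905, 0.2506, 0.0118]
ee_rot: [0.611, -0.61, 0.357, -0.358]
contact_force: [0.2, 0.1, -1.1]
gripper_width: 0.221
t: 11.92
eef_pos: [0.4898, 0.2499, 0.1307]
ee_rot: [-0.61, 0.61, -0.357, 0.358]
contact_force: [-0.4, 0.4, -0.8]
gripper_width: 0.224
tcp [0.4898 0.2499 0.1307] units [7.131 0.028 1.301] |d| 0.217
tool z az 29.25 y [ 4.e-04 -5.e-04 -1.e+00] F [-0.4  0.4 -0.8] w 0.224 t 11.92
q [ 0.08  0.52 -0.77  1.88  0.45  0.92 -1.96]
```

View pics/w9.png

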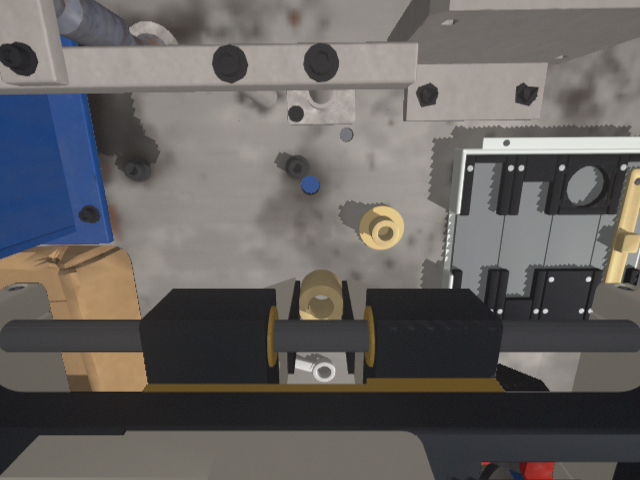

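```bash
python3 -m pendant '{"delta_pos":[[0.4,0,0.13],[0.7,0,0.13],[0.8,0,0.13],[0.8,0,0.13],[0.8,0,0.13],[0.8,0,0.13],[0.8,0,0.13],[0.8,0,0.13],[0.7,0,0.13],[0.4,0,0.13],[0.13,0,0],[0,0,0]],"rot":[[0,0,0],[0,0,0],[0,0,0],[0,0,0],[0,0,0],[0,0,0],[0,0,0],[0,0,0],[0,0,0],[0,0,0],[0,0,0],[0,0,0]],"jaw":[0.1,0.1,0.1,0.1,0.1,0.1,0.1,0.1,0.1,0.1,0.1,0.1]}'
python3 -m pendant '{"delta_pos":[[0,0.5,0],[0,0.7,0],[0,0.7,0],[0,0.6,0],[0,0.1,0],[0,0,0],[0,0,0]],"rot":[[0,0,0],[0,0,0],[0,0,0],[0,0,0],[0,0,0],[0,0,0],[0,0,0]],"jaw":[0.1,0.1,0.1,0.1,0.1,0.1,0.1]}'
python3 - <<'E'
from h import *
go([.6284,.0828,.017]);wsnap('w10');snap('scene','s3');crop('s3',190,220,370,340,4,'s3c')
E
```

```text
t: 12.97
eef_pos: [0.6283, 0.0817, 0.1295]
ee_rot: [-0.609, 0.61, -0.359, 0.357]
contact_force: [-0.8, 0.5, -0.9]
gripper_width: 0.222
t: 13.55
eef_pos: [0.628, 0.0844, 0.053]
ee_rot: [0.611, -0.61, 0.357, -0.357]
contact_force: [0.3, 0.1, 0.0]
gripper_width: 0.223
tcp [0.628  0.0844 0.053 ] units [ 0.053  1.201 -0.015] |d| 0.036
tool z az 29.39 y [-2.e-04  7.e-04 -1.e+00] F [0.3 0.1 0. ] w 0.223 t 13.55
q [ 0.29  0.74 -0.65  1.7   0.55  0.89 -1.66]
```

View pics/w10.png

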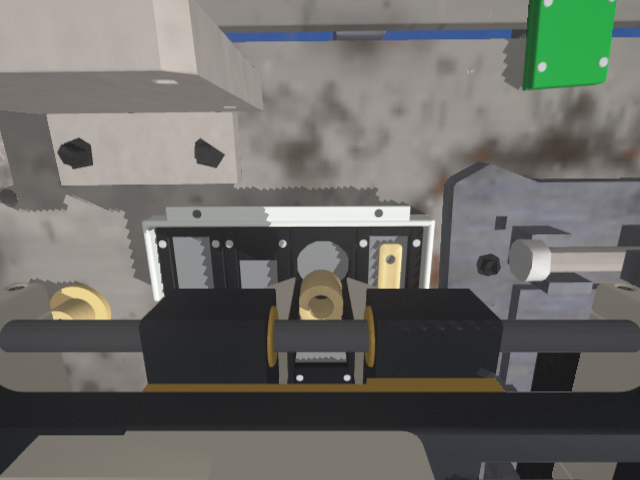

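View pics/s3c.png

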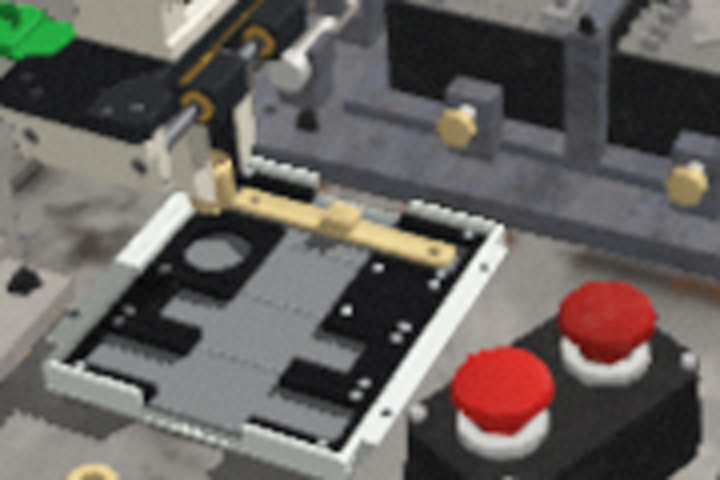

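```bash
python3 - <<'E'
from h import *
c=load('w10');im=c['pixels'][:,:,::-1].copy()
for n,col in(((.6284,.0828),(0,255,0)),):
    P=np.array([px(c,[n[0]+.016*np.cos(t),n[1]+.016*np.sin(t),.012]) for t in np.arange(0,6.3,.2)]).round().astype(int);cv2.polylines(im,[P],True,col,1)
P=np.array([px(c,[.628+.011*np.cos(t)-.0005,.0844+.011*np.sin(t)-.0015,.053+.010]) for t in np.arange(0,6.3,.2)]).round().astype(int);cv2.polylines(im,[P],True,(0,0,255),1)
cv2.imwrite('pics/w10o.png',cv2.resize(im[200:400,220:440],None,fx=3.4,fy=3.4))
E
```

```text
(no output)
```

View pics/w10o.png

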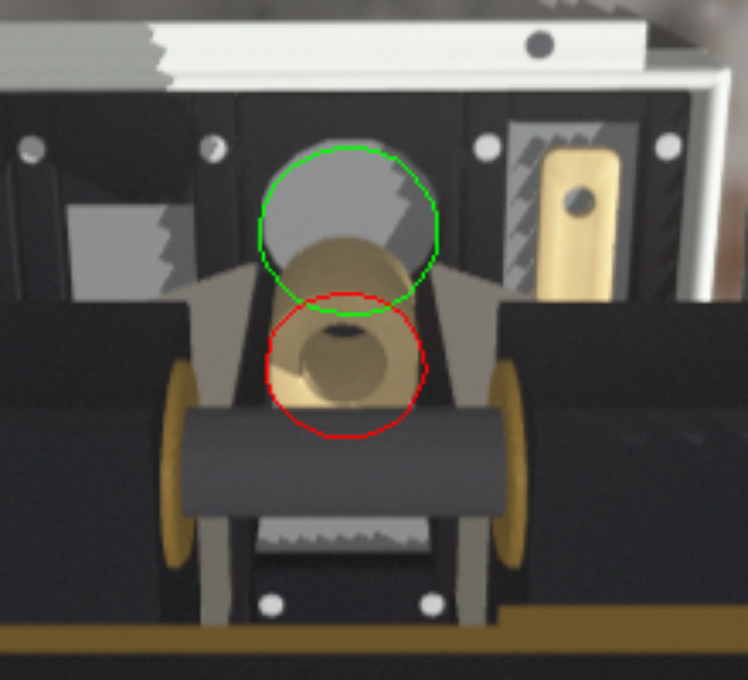

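```bash
python3 -m pendant '{"delta_pos":[[0.03,0.4,0.04],[0.02,0.4,0.02],[0,0.25,0],[0,0.12,0],[0,0,0],[0,0,0],[0,0,0]],"rot":[[0,0,0],[0,0,0],[0,0,0],[0,0,0],[0,0,0],[0,0,0],[0,0,0]],"jaw":[0.1,0.1,0.1,0.1,0.1,0.1,0.1]}'
python3 - <<'E'
from h import *
go([.6290,.0831,.0165])
E
python3 -m pendant '{"delta_pos":[[0,0.03,0],[0,0,0],[0,0,0],[0,0,0],[0,0,0],[0,-0.3,0],[0,-0.6,0],[0,-0.9,0],[0,-0.9,0],[0,-0.7,0],[0,-0.3,0],[0,0,0]],"rot":[[0,0,0],[0,0,0],[0,0,0],[0,0,0],[0,0,0],[0,0,0],[0,0,0],[0,0,0],[0,0,0],[0,0,0],[0,0,0],[0,0,0]],"jaw":[0.22,0.32,0.32,0.32,0.32,0.32,0.32,0.32,0.32,0.32,0.32,0.32]}'
python3 - <<'E'
from h import *
go([.3795,-.3165,.37]);wsnap('w11');snap('scene','s4');crop('s4',190,220,370,340,4,'s4c');crop('w11',120,150,470,310,2.2,'w11c')
E
```

```text
t: 14.23
eef_pos: [0.6302, 0.0818, 0.0174]
ee_rot: [-0.61, 0.611, -0.358, 0.357]
contact_force: [-1.8, -2.0, 4.9]
gripper_width: 0.224
tcp [0.6302 0.0818 0.0174] units [-0.057  0.032 -0.015] |d| 0.002
tool z az 29.25 y [-0.0012 -0.001  -1.    ] F [-1.8 -2.   4.9] w 0.224 t 14.23
q [ 0.27  0.79 -0.62  1.71  0.59  0.84 -1.68]
t: 15.23
eef_pos: [0.6326, 0.083, 0.1308]
ee_rot: [0.611, -0.609, 0.356, -0.359]
contact_force: [0.9, -0.1, 0.2]
gripper_width: 0.319
tcp [0.6326 0.083  0.1308] units [  7.507  -8.022 -13.834] |d| 0.53
tool z az 29.28 y [ 5.1e-03  6.0e-04 -1.0e+00] F [ 0.9 -0.1  0.2] w 0.319 t 15.23
q [ 0.33  0.65 -0.71  1.66  0.48  1.01 -1.6 ]
```

View pics/w11c.png

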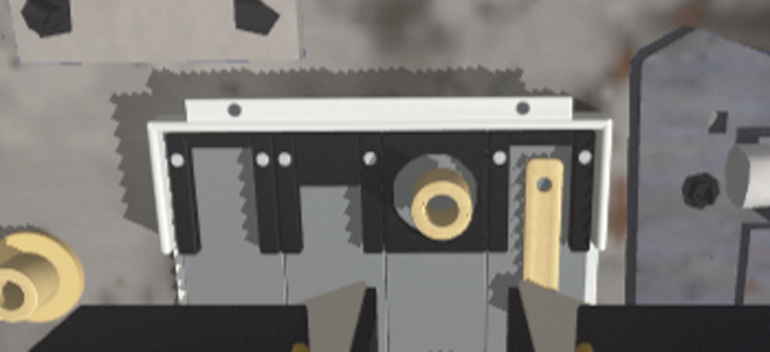

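View pics/s4c.png

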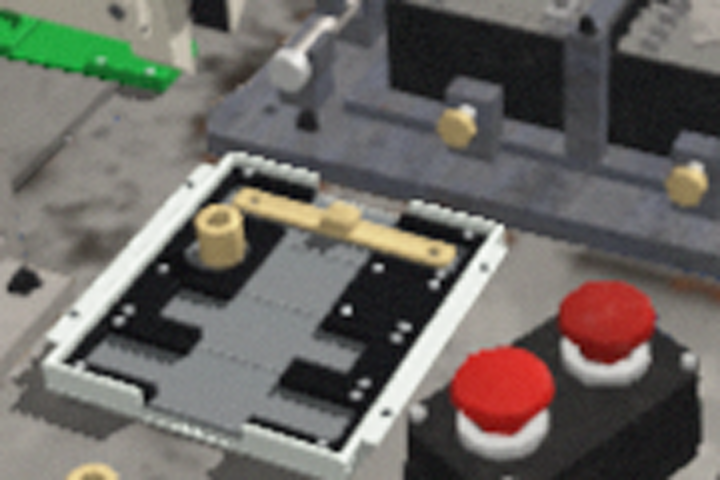

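```bash
python3 - <<'E'
from h import *
c=load('w11');f=lambda a:(120+a[0]/2.2,150+a[1]/2.2)
for z in(.022,.028): print(z,w(c,*f((442,208)),z))
print('nest',w(c,*f((435,196)),.012))
_,R=st();s=robot.read_state()
go([.56,.02,.37])
E
```

```text
0.022 [0.62874683 0.07965698 0.022     ]
0.028 [0.63026252 0.08051808 0.028     ]
nest [0.62903896 0.08282367 0.012     ]
tcp [0.6304 0.0821 0.1274] units [ 0.661 -8.086 -3.064] |d| 0.26
tool z az 29.26 y [-3.e-04 -4.e-04 -1.e+00] F [-0.1  0.   0.4] w 0.32 t 15.33
q [ 0.32  0.65 -0.7   1.66  0.49  1.01 -1.6 ]
```

```bash
python3 -m pendant '{"delta_pos":[[0.05,-0.7,-0.2],[0.07,-0.85,-0.35],[0.07,-0.85,-0.35],[0.07,-0.85,-0.35],[0.07,-0.85,-0.35],[0.07,-0.85,-0.35],[0.07,-0.85,-0.35],[0.07,-0.85,-0.35],[0.07,-0.85,-0.35],[0.07,-0.6,-0.35]],"rot":[[0,0,0],[0,0,0],[0,0,0],[0,0,0],[0,0,0],[0,0,0],[0,0,0],[0,0,0],[0,0,0],[0,0,0]],"jaw":[0.32,0.32,0.32,0.32,0.32,0.32,0.32,0.32,0.32,0.32]}'
python3 - <<'E'
from h import *
go([.3785,-.316,.37])
E
```

```text
t: 16.17
eef_pos: [0.5526, 0.015, 0.3712]
ee_rot: [-0.61, 0.61, -0.358, 0.357]
contact_force: [1.7, 0.2, -0.6]
gripper_width: 0.319
tcp [0.5526 0.015  0.3712] units [  6.789   0.041 -10.457] |d| 0.374
tool z az 29.26 y [-1.e-03  3.e-04 -1.e+00] F [ 1.7  0.2 -0.6] w 0.319 t 16.17
q [ 0.61  0.28 -0.84  1.59  0.21  1.37 -1.32]
```

```bash
python3 -m pendant '{"delta_pos":[[0.57,0,-0.87],[0.57,0,-0.87],[0.57,0,-0.87],[0.57,0,-0.87],[0.57,0,-0.87],[0.57,0,-0.87],[0.57,0,-0.87],[0.57,0,-0.87],[0.57,0,-0.87],[0.57,0,-0.87],[0.57,0,-0.87],[0.52,0,-0.87]],"rot":[[0,0,0],[0,0,0],[0,0,0],[0,0,0],[0,0,0],[0,0,0],[0,0,0],[0,0,0],[0,0,0],[0,0,0],[0,0,0],[0,3.7,0]],"jaw":[0.32,0.32,0.32,0.32,0.32,0.32,0.32,0.32,0.32,0.32,0.32,0.32]}'
python3 -m pendant '{"delta_pos":[[0,0.5,0],[0,0.9,0],[0,0.9,0],[0,0.9,0],[0,0.9,0],[0,0.9,0],[0,0.9,0],[0,0.9,0],[0,0.7,0],[0,0.5,0],[0,0,0],[0,0,0]],"rot":[[0,0,0],[0,0,0],[0,0,0],[0,0,0],[0,0,0],[0,0,0],[0,0,0],[0,0,0],[0,0,0],[0,0,0],[0,0,0],[0,0,0]],"jaw":[0.32,0.32,0.32,0.32,0.32,0.32,0.32,0.32,0.32,0.32,0.32,0.32]}'
python3 - <<'E'
from h import *
go([.3786,-.3165,.0055]);wsnap('w12');crop('w12',180,120,450,310,2.9,'w12c')
E
```

```text
t: 17.17
eef_pos: [0.3777, -0.3167, 0.369]
ee_rot: [0.598, -0.598, 0.378, -0.376]
contact_force: [0.1, 0.3, -0.7]
gripper_width: 0.319
t: 18.17
eef_pos: [0.3782, -0.3142, 0.1291]
ee_rot: [0.599, -0.598, 0.378, -0.375]
contact_force: [0.2, -0.4, 0.2]
gripper_width: 0.32
tcp [ 0.3782 -0.3142  0.1291] units [ 0.095  4.119 -0.015] |d| 0.124
tool z az 25.59 y [-0.003   0.0035 -1.    ] F [ 0.2 -0.4  0.2] w 0.32 t 18.17
q [ 1.1   0.37 -0.54  2.02  0.26  0.82 -0.72]
```

View pics/w12c.png

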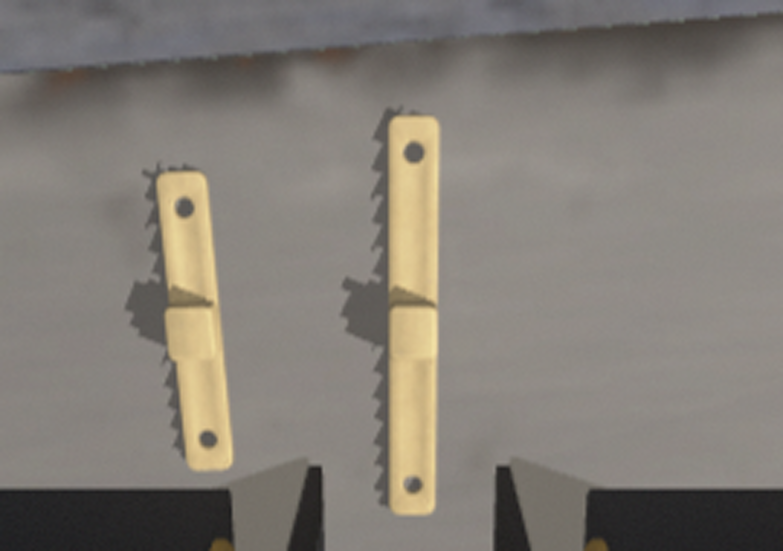

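```bash
python3 - <<'E'
from h import *
c=load('w12');f=lambda a:(180+a[0]/2.9,120+a[1]/2.9);W=lambda a,z:w(c,*f(a),z)
A=lambda P,Q:np.degrees(np.arctan2(*(P-Q)[1::-1])).round(2)
e,g=W((414,115),.003),W((413,515),.003);print((e+g)/2,np.linalg.norm(e-g),A(e,g),W((413,332),.011))
e2,g2=W((182,172),.003),W((211,469),.003);print('S',(e2+g2)/2,np.linalg.norm(e2-g2),A(e2,g2),W((190,333),.011))
m=(e+g)/2;go([m[0],m[1],.0055])
E
```

```text
[ 0.37877511 -0.31582199  0.003     ] 0.12010222325740243 25.52 [ 0.37910801 -0.31551431  0.011     ]
S [ 0.35131935 -0.25890923  0.003     ] 0.08949053033735077 27.64 [ 0.3513985  -0.25848328  0.011     ]
tcp [ 0.3791 -0.3149  0.1303] units [ 0.03   4.161 -0.022] |d| 0.125
tool z az 25.58 y [-0.0011  0.0015 -1.    ] F [ 0.5  1.  -0. ] w 0.317 t 18.22
q [ 1.1   0.37 -0.54  2.02  0.26  0.82 -0.72]
```

```bash
python3 -m pendant '{"delta_pos":[[0.03,0.5,-0.02],[0,0.7,0],[0,0.8,0],[0,0.8,0],[0,0.7,0],[0,0.4,0],[0,0.28,0],[0,0,0],[0,0,0],[0,0,0],[0,0,0],[0,0,0]],"rot":[[0,0,0],[0,0,0],[0,0,0],[0,0,0],[0,0,0],[0,0,0],[0,0,0],[0,0,0],[0,0,0],[0,0,0],[0,0,0],[0,0,0]],"jaw":[0.32,0.32,0.32,0.32,0.32,0.32,0.32,0.32,0.05,0.05,0.05,0.05]}' 30
python3 -m pendant '{"delta_pos":[[0,0,0],[0,0,0],[0,-0.3,0],[0,-0.8,0],[0,-1,0],[0,-1,0],[0,-1,0],[0,-1,0],[0,-1,0],[0,-1,0],[0,-1,0],[0,-1,0]],"rot":[[0,0,0],[0,0,0],[0,0,0],[0,0,0],[0,0,0],[0,0,0],[0,0,0],[0,0,0],[0,0,0],[0,0,0],[0,0,0],[0,0,0]],"jaw":[0.05,0.05,0.05,0.05,0.05,0.05,0.05,0.05,0.05,0.05,0.05,0.05]}'
python3 -m pendant '{"delta_pos":[[0,-1,0],[0,-1,0],[0,-0.8,0],[0,0,0]],"rot":[[0,0,0],[0,0,0],[0,0,0],[0,-3.6,0]],"jaw":[0.05,0.05,0.05,0.05]}'
python3 - <<'E'
from h import *
go([.52,.07,.37]);wsnap('w13')
E
```

```text
t: 19.22
eef_pos: [0.3801, -0.317, 0.0066]
ee_rot: [-0.598, 0.598, -0.376, 0.378]
contact_force: [0.5, 0.3, 3.5]
gripper_width: 0.141
t: 20.22
eef_pos: [0.3788, -0.3158, 0.2805]
ee_rot: [-0.598, 0.598, -0.377, 0.377]
contact_force: [-0.1, -0.8, -1.2]
gripper_width: 0.139
t: 20.55
eef_pos: [0.3813, -0.3173, 0.3684]
ee_rot: [-0.609, 0.611, -0.355, 0.361]
contact_force: [0.9, -0.7, -0.5]
gripper_width: 0.141
tcp [ 0.3813 -0.3173  0.3684] units [-9.015 -0.11  10.332] |d| 0.411
tool z az 29.19 y [ 0.0061 -0.0067 -1.    ] F [ 0.9 -0.7 -0.5] w 0.141 t 20.55
q [ 1.21  0.1  -0.61  1.74  0.06  1.31 -0.48]
```

View pics/w13.png

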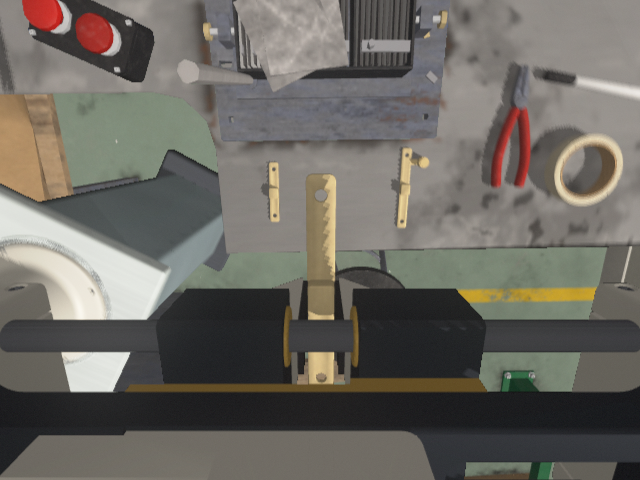

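```bash
python3 -m pendant '{"delta_pos":[[-0.72,-0.03,0.85],[-0.72,-0.03,0.85],[-0.72,0,0.85],[-0.72,0,0.85],[-0.72,0,0.85],[-0.72,0,0.85],[-0.72,0,0.85],[-0.72,0,0.85],[-0.72,0,0.85],[-0.72,0,0.85],[-0.72,0,0.85],[-0.72,0,0.85]],"rot":[[0,0,0],[0,0,0],[0,0,0],[0,0,0],[0,0,0],[0,0,0],[0,0,0],[0,0,0],[0,0,0],[0,0,0],[0,0,0],[0,0,0]],"jaw":[0.05,0.05,0.05,0.05,0.05,0.05,0.05,0.05,0.05,0.05,0.05,0.05]}'
python3 - <<'E'
from h import *
go([.549,.1295,.20])
E
```

```text
t: 21.6
eef_pos: [0.5195, 0.0604, 0.3639]
ee_rot: [-0.609, 0.61, -0.359, 0.358]
contact_force: [0.9, 0.3, -0.5]
gripper_width: 0.141
tcp [0.5195 0.0604 0.3639] units [-1.536  5.459  1.986] |d| 0.18
tool z az 29.1 y [-1.1e-03 -8.0e-04 -1.0e+00] F [ 0.9  0.3 -0.5] w 0.141 t 21.6
q [ 0.63  0.23 -0.94  1.67  0.19  1.34 -1.4 ]
```

```bash
python3 -m pendant '{"delta_pos":[[-0.25,0.5,0.33],[-0.25,0.8,0.33],[-0.25,0.9,0.33],[-0.25,0.9,0.33],[-0.25,0.9,0.33],[-0.25,0.9,0.33],[0,0.9,0],[0,0.9,0],[0,0.9,0],[0,0.9,0],[0,0.9,0],[0,0.5,0]],"rot":[[0,0,0],[0,0,0],[0,0,0],[0,0,0],[0,0,0],[0,0,0],[0,0,0],[0,0,0],[0,0,0],[0,0,0],[0,0,0],[0,0,0]],"jaw":[0.05,0.05,0.05,0.05,0.05,0.05,0.05,0.05,0.05,0.05,0.05,0.05]}'
python3 -m pendant '{"delta_pos":[[0,0.3,0],[0,0,0],[0,0,0],[0,0,0]],"rot":[[0,0,0],[0,0,0],[0,0,0],[0,0,0]],"jaw":[0.05,0.05,0.05,0.05]}'
python3 - <<'E'
from h import *
go([.549,.1295,.014])
c=wsnap('w14');y=np.array([.873,.488]);x=np.array([.488,-.873]);C=np.array([.5775,.0765])
im=c['pixels'][:,:,::-1].copy()
for k,L in((0,.066),(1,.051),(3,.066)):
    b=C+x*(-.06+.04*k);P=np.array([px(c,[*p,.012]) for p in [b+x*.012+y*L,b-x*.012+y*L,b-x*.012-y*L,b+x*.012-y*L]]).round().astype(int);cv2.polylines(im,[P],True,(0,0,255),1)
cv2.imwrite('pics/w14o.png',cv2.resize(im[100:400,220:640],None,fx=1.9,fy=1.9))
E
```

```text
t: 22.6
eef_pos: [0.5474, 0.1263, 0.064]
ee_rot: [-0.608, 0.611, -0.359, 0.357]
contact_force: [-1.3, -0.7, 0.2]
gripper_width: 0.141
t: 22.93
eef_pos: [0.5512, 0.1278, 0.0598]
ee_rot: [0.61, -0.609, 0.357, -0.359]
contact_force: [0.3, -0.4, -0.6]
gripper_width: 0.14
tcp [0.5512 0.1278 0.0598] units [-0.086  1.525 -0.041] |d| 0.046
tool z az 29.17 y [ 2.4e-03  6.0e-04 -1.0e+00] F [ 0.3 -0.4 -0.6] w 0.14 t 22.93
q [ 0.28  0.66 -0.73  1.88  0.59  0.83 -1.82]
```

View pics/w14o.png

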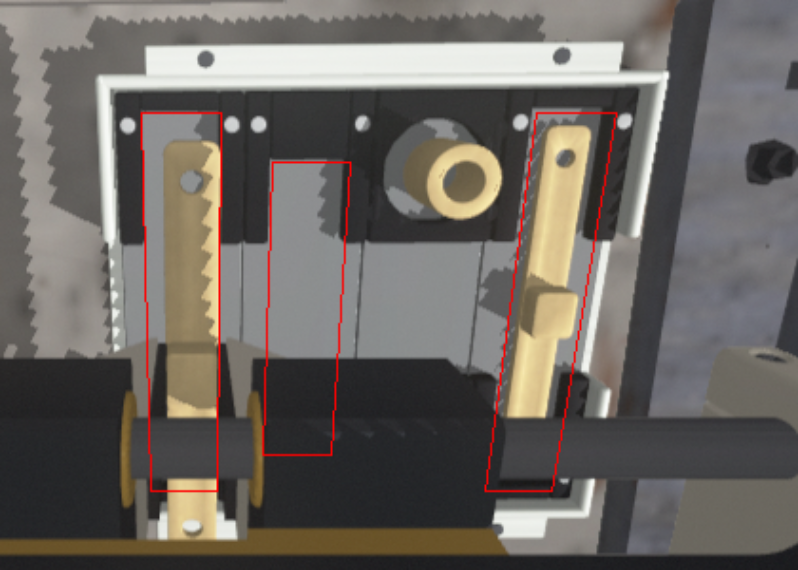

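```bash
python3 -m pendant '{"delta_pos":[[-0.06,0.4,-0.05],[0,0.5,0],[0,0.4,0],[0,0.2,0],[0,0,0],[0,0,0],[0,0,0]],"rot":[[0,0,0],[0,0,0],[0,0,0],[0,0,0],[0,0,0],[0,0,0],[0,0,0]],"jaw":[0.05,0.05,0.05,0.05,0.05,0.05,0.05]}'
python3 -m pendant '{"delta_pos":[[0,0,0],[0,0,0],[0,0,0],[0,0,0],[0,-0.3,0],[0,-0.6,0],[0,-0.8,0],[0,-0.6,0],[0,0,0],[0,0,0]],"rot":[[0,0,0],[0,0,0],[0,0,0],[0,0,0],[0,0,0],[0,0,0],[0,0,0],[0,0,0],[0,0,0],[0,0,0]],"jaw":[0.25,0.25,0.25,0.25,0.25,0.25,0.25,0.25,0.25,0.25]}'
python3 - <<'E'
from h import *
go([.52,.07,.37]);wsnap('w15')
E
```

```text
t: 23.57
eef_pos: [0.5474, 0.1282, 0.0124]
ee_rot: [-0.61, 0.61, -0.358, 0.358]
contact_force: [0.0, 0.8, -0.4]
gripper_width: 0.142
t: 24.4
eef_pos: [0.549, 0.1283, 0.0839]
ee_rot: [0.61, -0.609, 0.357, -0.359]
contact_force: [-0.6, -0.7, -0.9]
gripper_width: 0.248
tcp [0.549  0.1283 0.0839] units [ 1.239 -9.541 -1.764] |d| 0.293
tool z az 29.16 y [ 3.1e-03  1.0e-04 -1.0e+00] F [-0.6 -0.7 -0.9] w 0.248 t 24.4
q [ 0.3   0.62 -0.76  1.87  0.56  0.86 -1.8 ]
```

View pics/w15.png

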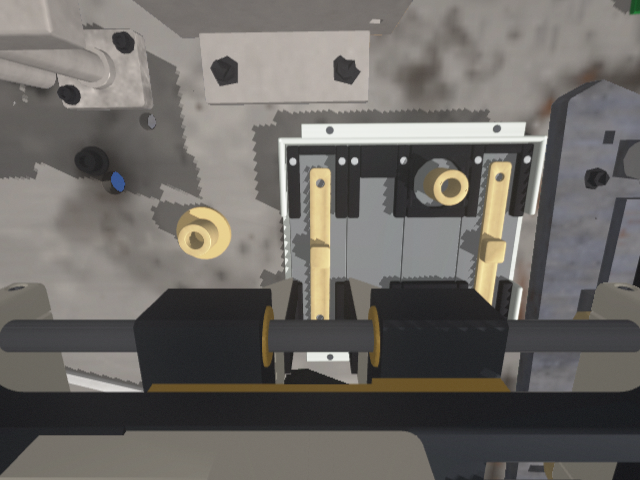

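```bash
python3 -m pendant '{"delta_pos":[[0,-0.6,0],[0,-0.9,0],[0.12,-0.9,-0.18],[0.12,-0.9,-0.18],[0.12,-0.9,-0.18],[0.12,-0.9,-0.18],[0.12,-0.9,-0.18],[0.12,-0.9,-0.18],[0.12,-0.9,-0.18],[0.12,-0.9,-0.18],[0.12,-0.9,-0.18],[0.12,-0.3,-0.18]],"rot":[[0,0,0],[0,0,0],[0,0,0],[0,0,0],[0,0,0],[0,0,0],[0,0,0],[0,0,0],[0,0,0],[0,0,0],[0,0,0],[0,0,0]],"jaw":[0.32,0.32,0.32,0.32,0.32,0.32,0.32,0.32,0.32,0.32,0.32,0.32]}'
python3 - <<'E'
from h import *
go([.338,-.265,.37])
E
```

```text
t: 25.45
eef_pos: [0.5192, 0.0706, 0.3821]
ee_rot: [0.611, -0.609, 0.357, -0.359]
contact_force: [0.3, -0.0, 0.3]
gripper_width: 0.319
tcp [0.5192 0.0706 0.3821] units [  6.822   0.379 -10.728] |d| 0.382
tool z az 29.18 y [ 3.6e-03  2.0e-04 -1.0e+00] F [ 0.3 -0.   0.3] w 0.319 t 25.45
q [ 0.64  0.22 -0.97  1.64  0.19  1.37 -1.42]
```

```bash
python3 -m pendant '{"delta_pos":[[0.57,0.02,-0.89],[0.57,0.02,-0.89],[0.57,0.02,-0.89],[0.57,0.02,-0.89],[0.57,0.02,-0.89],[0.57,0.02,-0.89],[0.57,0.02,-0.89],[0.57,0.02,-0.89],[0.57,0.02,-0.89],[0.57,0.02,-0.89],[0.57,0.02,-0.89],[0.54,0.02,-0.9]],"rot":[[0,0,0],[0,0,0],[0,0,0],[0,0,0],[0,0,0],[0,0,0],[0,0,0],[0,0,0],[0,0,0],[0,0,0],[0,0,0],[0,1.5,0]],"jaw":[0.32,0.32,0.32,0.32,0.32,0.32,0.32,0.32,0.32,0.32,0.32,0.32]}'
python3 -m pendant '{"delta_pos":[[0,0.5,0],[0,0.9,0],[0,0.9,0],[0,0.9,0],[0,0.9,0],[0,0.9,0],[0,0.9,0],[0,0.9,0],[0,0.7,0],[0,0.5,0],[0,0,0],[0,0,0]],"rot":[[0,0,0],[0,0,0],[0,0,0],[0,0,0],[0,0,0],[0,0,0],[0,0,0],[0,0,0],[0,0,0],[0,0,0],[0,0,0],[0,0,0]],"jaw":[0.32,0.32,0.32,0.32,0.32,0.32,0.32,0.32,0.32,0.32,0.32,0.32]}'
python3 - <<'E'
from h import *
go([.3513,-.2587,.0055]);wsnap('w16');crop('w16',180,120,450,310,2.9,'w16c')
E
```

```text
t: 26.45
eef_pos: [0.3361, -0.2654, 0.3707]
ee_rot: [0.605, -0.605, 0.367, -0.365]
contact_force: [0.8, -0.2, -0.5]
gripper_width: 0.321
t: 27.45
eef_pos: [0.3367, -0.2632, 0.1308]
ee_rot: [0.606, -0.605, 0.367, -0.365]
contact_force: [-0.3, -0.1, 0.5]
gripper_width: 0.323
tcp [ 0.3367 -0.2632  0.1308] units [0.109 4.176 0.505] |d| 0.126
tool z az 27.69 y [-0.0025  0.003  -1.    ] F [-0.3 -0.1  0.5] w 0.323 t 27.45
q [ 1.12  0.26 -0.58  2.16  0.2   0.77 -0.68]
```

View pics/w16c.png

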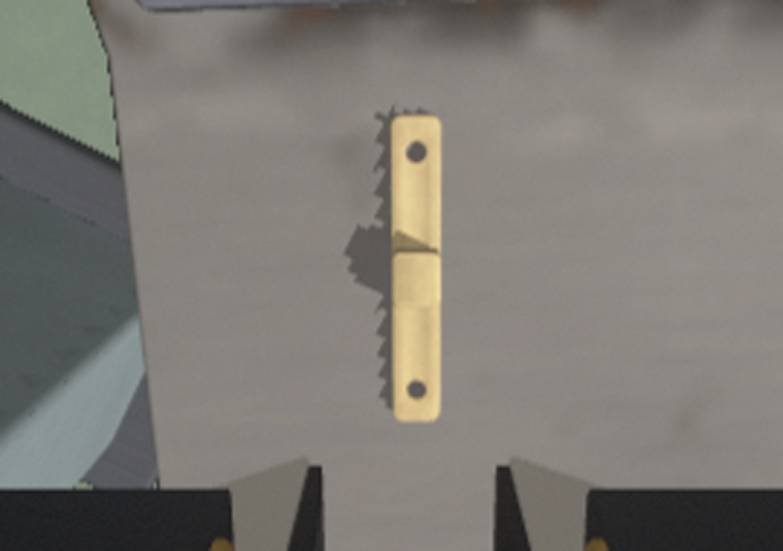

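```bash
python3 - <<'E'
from h import *
c=load('w16');f=lambda a:(180+a[0]/2.9,120+a[1]/2.9);W=lambda a,z:w(c,*f(a),z)
A=lambda P,Q:np.degrees(np.arctan2(*(P-Q)[1::-1])).round(2)
e,g=W((416,115),.003),W((416,422),.003);m=(e+g)/2;print(m,np.linalg.norm(e-g),A(e,g),W((416,279),.011));go([m[0],m[1],.0055])
E
```

```text
[ 0.35089278 -0.25860296  0.003     ] 0.0902014951767537 27.8 [ 0.35135047 -0.25833505  0.011     ]
tcp [ 0.3376 -0.2639  0.1318] units [0.056 4.211 0.475] |d| 0.127
tool z az 27.69 y [-8.0e-04  1.2e-03 -1.0e+00] F [-0.6  0.4  0.5] w 0.319 t 27.5
q [ 1.12  0.26 -0.58  2.16  0.2   0.77 -0.68]
```

```bash
python3 -m pendant '{"delta_pos":[[0.05,0.5,0.15],[0,0.7,0.16],[0,0.8,0.17],[0,0.8,0],[0,0.7,0],[0,0.4,0],[0,0.3,0],[0,0,0],[0,0,0],[0,0,0],[0,0,0],[0,0,0]],"rot":[[0,0,0],[0,0,0],[0,0,0],[0,0,0],[0,0,0],[0,0,0],[0,0,0],[0,0,0],[0,0,0],[0,0,0],[0,0,0],[0,0,0]],"jaw":[0.32,0.32,0.32,0.32,0.32,0.32,0.32,0.32,0.05,0.05,0.05,0.05]}' 30
python3 -m pendant '{"delta_pos":[[0,0,0],[0,0,0],[0,-0.3,0],[0,-0.8,0],[0,-1,-0.1],[0,-1,-0.2],[0,-1,-0.2],[0,-1,0],[0,-1,0],[0,-1,0],[0,-1,0],[0,-1,0]],"rot":[[0,0,0],[0,0,0],[0,0,0],[0,0,0],[0,0,0],[0,0,0],[0,0,0],[0,0,0],[0,0,0],[0,0,0],[0,0,0],[0,0,0]],"jaw":[0.05,0.05,0.05,0.05,0.05,0.05,0.05,0.05,0.05,0.05,0.05,0.05]}'
python3 -m pendant '{"delta_pos":[[0,-1,0],[0,-1,0],[0,-0.8,0],[0,0,0]],"rot":[[0,0,0],[0,0,0],[0,0,0],[0,-1.5,0]],"jaw":[0.05,0.05,0.05,0.05]}'
python3 - <<'E'
from h import *
go([.5682,.0935,.37]);wsnap('w17')
E
```

```text
t: 28.5
eef_pos: [0.3521, -0.2597, 0.0071]
ee_rot: [-0.605, 0.605, -0.365, 0.367]
contact_force: [-0.5, 0.3, 4.4]
gripper_width: 0.139
t: 29.5
eef_pos: [0.3375, -0.2652, 0.2811]
ee_rot: [-0.605, 0.605, -0.366, 0.366]
contact_force: [0.7, -0.4, -0.9]
gripper_width: 0.143
t: 29.83
eef_pos: [0.3399, -0.2667, 0.3685]
ee_rot: [-0.609, 0.611, -0.355, 0.361]
contact_force: [0.8, 0.6, -1.6]
gripper_width: 0.141
tcp [ 0.3399 -0.2667  0.3685] units [-6.768 -0.084 12.501] |d| 0.426
tool z az 29.21 y [ 0.0056 -0.0066 -1.    ] F [ 0.8  0.6 -1.6] w 0.141 t 29.83
q [ 1.25 -0.04 -0.62  1.86 -0.02  1.31 -0.42]
```

View pics/w17.png

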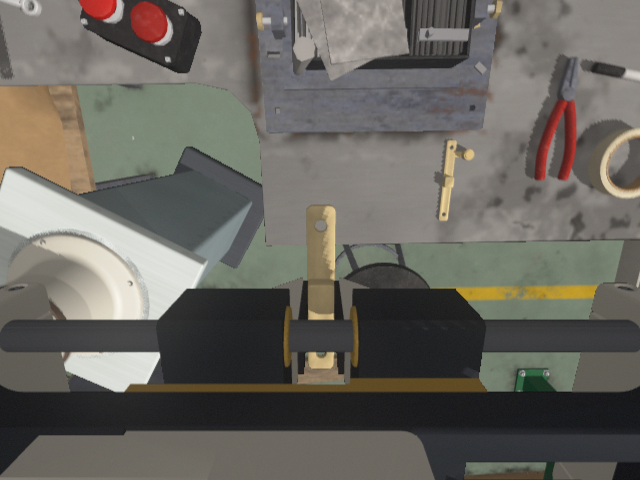

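```bash
python3 -m pendant '{"delta_pos":[[-0.56,-0.03,0.95],[-0.56,-0.03,0.95],[-0.56,0,0.95],[-0.56,0,0.95],[-0.56,0,0.95],[-0.56,0,0.95],[-0.56,0,0.95],[-0.56,0,0.95],[-0.56,0,0.95],[-0.56,0,0.95],[-0.56,0,0.95],[-0.5,0,0.85]],"rot":[[0,0,0],[0,0,0],[0,0,0],[0,0,0],[0,0,0],[0,0,0],[0,0,0],[0,0,0],[0,0,0],[0,0,0],[0,0,0],[0,0,0]],"jaw":[0.05,0.05,0.05,0.05,0.05,0.05,0.05,0.05,0.05,0.05,0.05,0.05]}'
python3 - <<'E'
from h import *
go([.5682,.0935,.055])
E
```

```text
t: 30.88
eef_pos: [0.5363, 0.0757, 0.3643]
ee_rot: [-0.61, 0.61, -0.358, 0.357]
contact_force: [0.2, -1.4, -0.1]
gripper_width: 0.139
tcp [0.5363 0.0757 0.3643] units [8.0000e-03 1.0309e+01 1.2290e+00] |d| 0.311
tool z az 29.2 y [-1.5e-03  2.0e-04 -1.0e+00] F [ 0.2 -1.4 -0.1] w 0.139 t 30.88
q [ 0.62  0.3  -1.    1.63  0.25  1.36 -1.47]
```

```bash
python3 -m pendant '{"delta_pos":[[0,0.5,0.2],[0,0.8,0.2],[0,0.9,0.2],[0,0.9,0.2],[0,0.9,0.2],[0,0.9,0.2],[0,0.9,0],[0,0.9,0],[0,0.9,0],[0,0.9,0],[0,0.9,0],[0,0.5,0]],"rot":[[0,0,0],[0,0,0],[0,0,0],[0,0,0],[0,0,0],[0,0,0],[0,0,0],[0,0,0],[0,0,0],[0,0,0],[0,0,0],[0,0,0]],"jaw":[0.05,0.05,0.05,0.05,0.05,0.05,0.05,0.05,0.05,0.05,0.05,0.05]}'
python3 -m pendant '{"delta_pos":[[0,0.2,0],[0,0,0],[0,0,0],[0,0,0]],"rot":[[0,0,0],[0,0,0],[0,0,0],[0,0,0]],"jaw":[0.05,0.05,0.05,0.05]}'
python3 - <<'E'
from h import *
go([.5682,.0935,.014])
c=wsnap('w18');y=np.array([.873,.488]);x=np.array([.488,-.873]);C=np.array([.5775,.0765])
im=c['pixels'][:,:,::-1].copy()
for k,L in((0,.066),(1,.051),(3,.066)):
    b=C+x*(-.06+.04*k);P=np.array([px(c,[*p,.012]) for p in [b+x*.012+y*L,b-x*.012+y*L,b-x*.012-y*L,b+x*.012-y*L]]).round().astype(int);cv2.polylines(im,[P],True,(0,0,255),1)
cv2.imwrite('pics/w18o.png',cv2.resize(im[100:400,150:570],None,fx=1.9,fy=1.9))
e=w(c,0,0,.05)
E
```

```text
t: 31.88
eef_pos: [0.565, 0.0899, 0.0644]
ee_rot: [-0.608, 0.611, -0.36, 0.357]
contact_force: [0.1, 0.1, -0.5]
gripper_width: 0.138
t: 32.22
eef_pos: [0.5692, 0.0917, 0.0634]
ee_rot: [0.61, -0.609, 0.357, -0.359]
contact_force: [0.8, 0.8, -0.1]
gripper_width: 0.14
tcp [0.5692 0.0917 0.0634] units [-0.07   1.648 -0.004] |d| 0.049
tool z az 29.17 y [ 2.5e-03  4.0e-04 -1.0e+00] F [ 0.8  0.8 -0.1] w 0.14 t 32.22
q [ 0.37  0.68 -0.77  1.85  0.62  0.86 -1.77]
```

View pics/w18o.png

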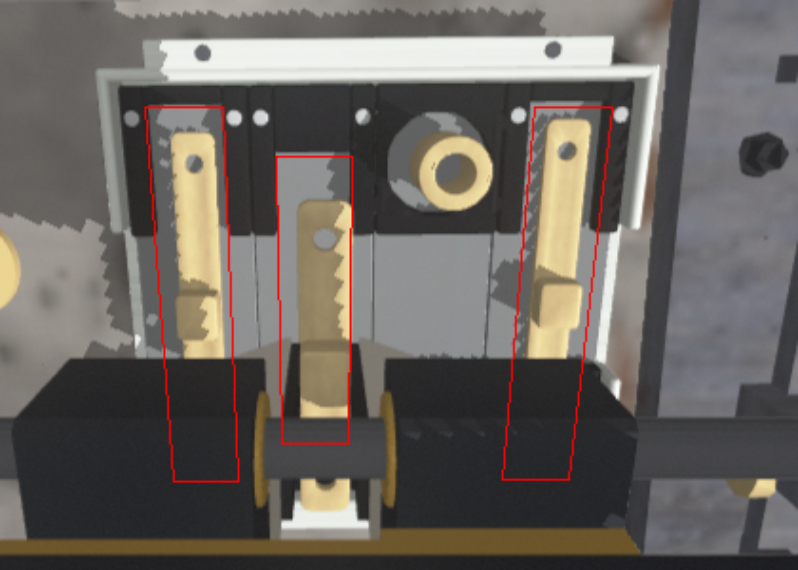

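```bash
python3 -m pendant '{"delta_pos":[[-0.05,0.4,0.02],[0,0.5,0],[0,0.45,0],[0,0.28,0],[0,0,0],[0,0,0],[0,0,0]],"rot":[[0,0,0],[0,0,0],[0,0,0],[0,0,0],[0,0,0],[0,0,0],[0,0,0]],"jaw":[0.05,0.05,0.05,0.05,0.05,0.05,0.05]}'
python3 -m pendant '{"delta_pos":[[0,0,0],[0,0,0],[0,0,0],[0,0,0],[0,-0.3,0],[0,-0.6,0],[0,-0.8,0],[0,-1,0],[0,-1,0],[0,-1,0],[0,-0.6,0],[0,0,0]],"rot":[[0,0,0],[0,0,0],[0,0,0],[0,0,0],[0,0,0],[0,0,0],[0,0,0],[0,0,0],[0,0,0],[0,0,0],[0,0,0],[0,0,0]],"jaw":[0.2,0.2,0.2,0.2,0.2,0.2,0.2,0.2,0.2,0.2,0.2,0.2]}'
python3 -m pendant '{"delta_pos":[[0,-0.6,-0.5],[0,-0.6,-0.6],[0,-0.6,-0.6],[0,-0.6,-0.6],[0,0,0],[0,0,0],[0,0,0]],"rot":[[0,0,0],[0,0,0],[0,0,0],[0,0,0],[0,0,0],[0,0,0],[0,0,0]],"jaw":[0.2,0.2,0.2,0.2,0.2,0.2,0.2]}'
python3 - <<'E'
from h import *
go([.52,.07,.37]);wsnap('w19');snap('scene','s5');crop('s5',150,220,350,400,4,'s5c');crop('w19',180,90,430,270,3,'w19c')
snap('top','t5');crop('t5',160,170,310,280,5,'t5c')
E
```

```text
t: 32.85
eef_pos: [0.5672, 0.093, 0.012]
ee_rot: [-0.61, 0.61, -0.358, 0.357]
contact_force: [0.2, -0.7, -0.0]
gripper_width: 0.143
t: 33.85
eef_pos: [0.5706, 0.0941, 0.1773]
ee_rot: [0.612, -0.608, 0.356, -0.36]
contact_force: [-0.1, 0.4, -0.2]
gripper_width: 0.202
t: 34.43
eef_pos: [0.5077, 0.059, 0.2435]
ee_rot: [-0.61, 0.61, -0.358, 0.358]
contact_force: [0.2, -0.4, -0.5]
gripper_width: 0.199
tcp [0.5077 0.059  0.2435] units [-0.118 -4.216  0.535] |d| 0.128
tool z az 29.14 y [ 2.e-04 -4.e-04 -1.e+00] F [ 0.2 -0.4 -0.5] w 0.199 t 34.43
q [ 0.65  0.34 -0.99  1.86  0.32  1.1  -1.52]
```

View pics/w19.png

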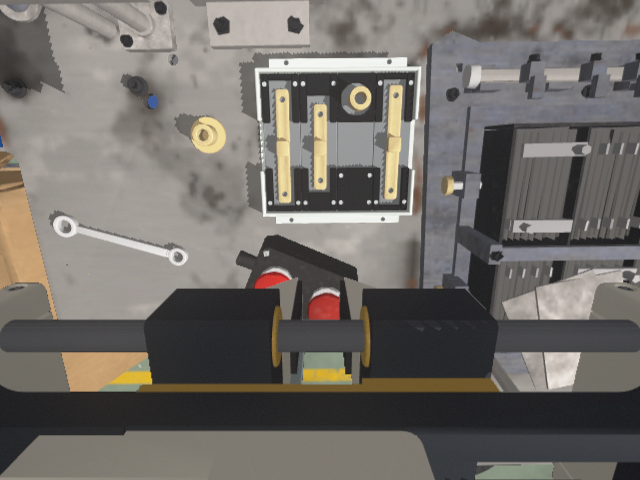

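View pics/s5c.png

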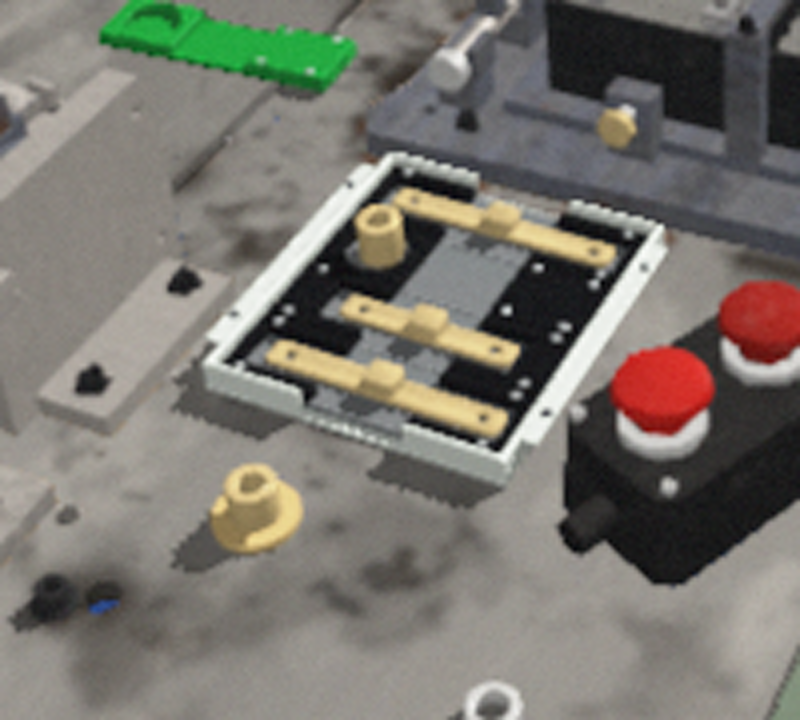

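View pics/w19c.png

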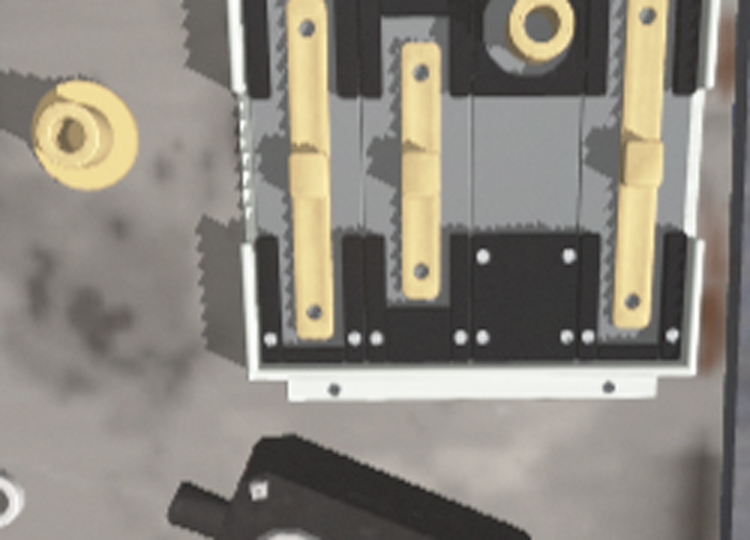

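View pics/t5c.png

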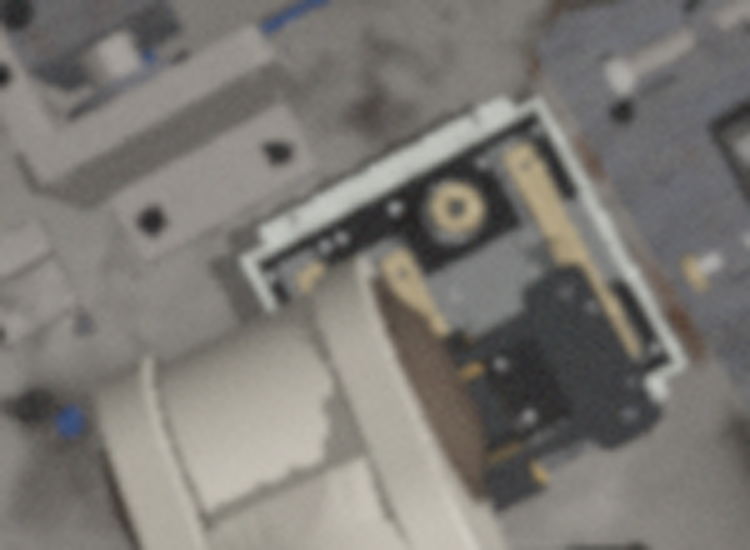

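```bash
python3 - <<'E'
from h import *
c=load('w19');f=lambda a:(180+a[0]/3,90+a[1]/3);print('fl',w(c,*f((73,135)),.022))
print('S mid',(w(c,*f((421,42)),.009)+w(c,*f((421,298)),.009))/2,'nominal .5677 .094')
c=load('w17');print('raw boss',w(c,448,182,.011),'start .4496 -.4285')
print('state',robot.read_state()['contact_force'],robot.finish_job())
E
```

```text
fl [0.51927703 0.2041519  0.022     ]
S mid [0.56665397 0.09157741 0.009     ] nominal .5677 .094
raw boss [ 0.4488202  -0.42558213  0.011     ] start .4496 -.4285
the job is handed in; nothing more can be done
state [-0.01639024 -0.64827173 -0.44939045] None
```

I put the whole kit into the tray and handed the job in at about 34.5 s of the 109 s allowed.

- **Placed:** the two long straps are in the outer pockets, the short strap is in block 2 and the plain bush is in its nest. I held the first long strap tilted about 5° while placing it, to keep the gripper clear of the fixture beside the tray.
- **Last pictures:** the wrist and scene views show all three straps inside their pockets, boss upward, and the bush upright in its nest. The short strap measured about 3 mm from its pocket centre and the bush about 2–3 mm from its nest centre. I checked the long straps by eye only, since their far ends were cut off in the last close crop.
- **Left alone:** both unwanted parts measure within about 3 mm of where they lay. The flanged bush was checked in the last picture. The raw casting was last seen about 4.5 s before hand-in, and nothing worked near it after that.
- **Forces and disagreements:** no force reading printed during the job went over about 6 N. The gripper opening read about 1 mm less than the known part widths throughout. The first estimates of the tray position from the different cameras differed by up to 6 mm. I used a wrist-camera measurement and checked the pocket positions in the wrist view before each release.

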